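# Swap the two facial handpieces in their carry stand

## Task

The two cordless handpieces in the carry stand, the flat spatula and the steel ball, were put back in each other's cradles: swap them, parking one in the empty middle cradle meanwhile, so that at the end each lies head up, fully down in both rests of the cradle where the other one lay, and the middle cradle is empty again. They are freshly disinfected: take them by the handle, keep the gripper off the spatula and the ball, and never set one down on the counter. Lay them down gently without dropping them, and leave the bowl, bottles and jar beside the stand alone.

Things in the scene. Friction and masses are not known exactly. Their poses are not given: they have to be found in the camera images.
- spatula_handpiece: Handpiece with a flat steel spatula, about 0.2 kg. Handle: white cylinder 30 mm thick, 72 mm below to 65 mm above the origin, which lies on its axis, midway between the V-rests when cradled, within 10 mm of the balance point. x: along it to the head; z: square to it. Turning about x does not matter. Head: cone to x = 81 mm, blade 21 x 3 mm to x = 130 mm.
- ball_handpiece: Handpiece with a steel ball, about 0.2 kg. Handle: white cylinder 30 mm thick, 72 mm below to 65 mm above the origin, which lies on its axis, midway between the V-rests when cradled, within 10 mm of the balance point. x: along it to the head; z: square to it. Turning about x does not matter. Head: cone to x = 87 mm, ball 38 mm across centred at x = 100 mm.
- spatula_head: The spatula head (grey cone and steel blade), fixed to its handpiece, same axes; origin at the blade's tip, 130 mm from the handpiece's origin. The gripper must not touch it.
- ball_head: The ball head (grey cone and steel ball), fixed to its handpiece, same axes; origin at the ball's centre, 100 mm from the handpiece's origin. The gripper must not touch it.
- stand: White tubular carry stand on a grey base plate, fixed to the counter, 450 mm wide (y), 170 mm deep (x); origin on the counter below the middle cradle's point, x away from the robot, y to the left along the row. An open frame that rises away from the robot at 35 degrees bears three like cradles side by side, 95 mm apart.
- cradle_frame: The stand's sloping frame: two grey cross-bars with the V-rests, and a ledge; origin and axes as middle_cradle. The bars are 20 mm wide at x = -45 and +45 mm, their tops 45 mm beneath the handle axes; it is open between them. The ledge along the foot of the slope has its face at x = -80 mm, its top at z = -3 mm. Friction keeps a handle where it is laid.
- left_cradle (a point): Left cradle: point on the axis of a well-laid handle, midway between the two V-rests, 120 mm above the counter; a handpiece laid as at the start has its origin here. x: up the slope, away from the robot, 35 degrees above level; y: along the row to the left; z: square to the slope. 
- right_cradle (a point): Right cradle: point on the axis of a well-laid handle, midway between the two V-rests, 120 mm above the counter; a handpiece laid as at the start has its origin here. x: up the slope, away from the robot, 35 degrees above level; y: along the row to the left; z: square to the slope. 
- middle_cradle (a point): Middle cradle: point on the axis of a well-laid handle, midway between the two V-rests, 120 mm above the counter; a handpiece laid as at the start has its origin here. x: up the slope, away from the robot, 35 degrees above level; y: along the row to the left; z: square to the slope. Empty at the start.
- upper_rest (a point): The middle cradle's upper V-rest (all rests are alike), on the handle's axis. A black right-angled V, 12 mm thick, about 45 mm wide at the mouth, its tips 3 mm above the axis. A cradle's rests are centred 45 mm up and 45 mm down the slope from its point, so 78 mm of the handle is free between them.
- carry_bar (a point): Middle of the stand's carry bar, on its axis: a bar along y, 20 mm thick (25 mm at the grey sleeve), 295 mm above the counter, 15 mm nearer the robot than the cradle points, on uprights 215 mm to either side. It bars the way from straight above: come in square to the slope. A handpiece lifted 70 mm square to the slope clears its neighbours and the bar.
- spatula_foot (a point): centre of the flat foot end of the spatula handpiece's handle, at x = -72 mm.
- ball_foot (a point): centre of the flat foot end of the ball handpiece's handle, at x = -72 mm.
- bowl: clear glass bowl, 110 mm across, 48 mm high; origin under its centre. Leave it alone.
- dropper: small amber dropper bottle, 34 mm in diameter, 95 mm high, with a black cap; origin under its centre. Leave it alone.
- pump_bottle: green pump bottle, 68 mm in diameter, 178 mm high; origin under its centre. Leave it alone.
- jar: low glass cream jar with a metal lid, 64 mm in diameter, 50 mm high; origin under its centre. Leave it alone.
Mind the look-alikes: they are no part of the job. Leave any brown or turquoise look-alike of the ball_handpiece alone.

How it is judged (in metres and radians):
On the way:
1. one of the two handpieces lies released in the middle cradle (((x of spatula_handpiece in the frame of middle_cradle between -0.014 and 0.022 m and y of spatula_handpiece in the frame of middle_cradle between -0.008 and 0.008 m and z of spatula_handpiece in the frame of middle_cradle between -0.006 and 0.006 m and angle between the x axis of spatula_handpiece and the x axis of middle_cradle, either way round below 0.12 rad and angle between spatula_handpiece's own x axis and vertical below 1.3 rad and contact force between the fingers and spatula_handpiece below 0.1 N and linear speed of spatula_handpiece below 0.02 m/s) or (x of ball_handpiece in the frame of middle_cradle between -0.014 and 0.022 m and y of ball_handpiece in the frame of middle_cradle between -0.008 and 0.008 m and z of ball_handpiece in the frame of middle_cradle between -0.006 and 0.006 m and angle between the x axis of ball_handpiece and the x axis of middle_cradle, either way round below 0.12 rad and angle between ball_handpiece's own x axis and vertical below 1.3 rad and contact force between the fingers and ball_handpiece below 0.1 N and linear speed of ball_handpiece below 0.02 m/s))), for 0.2 s.
At the end, for the whole second after the job is handed in: Each handpiece lies released and at rest in the outer cradle where the other one started, head up: its origin within 8 mm of the cradle's point across the row, 6 mm square to the slope and -14 to +22 mm along it, its axis within 7 degrees of the cradle's. The middle cradle is empty (((x of spatula_handpiece in the frame of left_cradle between -0.014 and 0.022 m and y of spatula_handpiece in the frame of left_cradle between -0.008 and 0.008 m and z of spatula_handpiece in the frame of left_cradle between -0.006 and 0.006 m and angle between the x axis of spatula_handpiece and the x axis of left_cradle, either way round below 0.12 rad and angle between each of spatula_handpiece, ball_handpiece's own x axis and vertical below 1.3 rad and x of ball_handpiece in the frame of right_cradle between -0.014 and 0.022 m and y of ball_handpiece in the frame of right_cradle between -0.008 and 0.008 m and z of ball_handpiece in the frame of right_cradle between -0.006 and 0.006 m and angle between the x axis of ball_handpiece and the x axis of right_cradle, either way round below 0.12 rad) or (x of spatula_handpiece in the frame of right_cradle between -0.014 and 0.022 m and y of spatula_handpiece in the frame of right_cradle between -0.008 and 0.008 m and z of spatula_handpiece in the frame of right_cradle between -0.006 and 0.006 m and angle between the x axis of spatula_handpiece and the x axis of right_cradle, either way round below 0.12 rad and angle between each of spatula_handpiece, ball_handpiece's own x axis and vertical below 1.3 rad and x of ball_handpiece in the frame of left_cradle between -0.014 and 0.022 m and y of ball_handpiece in the frame of left_cradle between -0.008 and 0.008 m and z of ball_handpiece in the frame of left_cradle between -0.006 and 0.006 m and angle between the x axis of ball_handpiece and the x axis of left_cradle, either way round below 0.12 rad)) and distance of each of spatula_handpiece, ball_handpiece from where it was at the start of the episode above 0.15 m and linear speed of each of spatula_handpiece, ball_handpiece below 0.02 m/s and contact force between the fingers and spatula_handpiece below 0.1 N and contact force between the fingers and ball_handpiece below 0.1 N); the robot touches nothing.
It fails at once if the gripper touches the spatula or ball head (contact force between the fingers and spatula_head above 0.5 N or contact force between the fingers and ball_head above 0.5 N).
It fails at once if a handpiece is set down on the counter (height (world z) of any of spatula_foot, ball_foot below 0.018 m or height (world z) of spatula_head below 0.012 m or height (world z) of ball_head below 0.022 m).
It fails at once if a handpiece is dropped from more than about 15 mm (moves faster than 0.4 m/s with the fingers off it) ((contact force between the fingers and spatula_handpiece below 0.1 N and linear speed of spatula_handpiece above 0.4 m/s) or (contact force between the fingers and ball_handpiece below 0.1 N and linear speed of ball_handpiece above 0.4 m/s)).
It fails at once if a handpiece is pressed or banged into the stand with over 60 N (contact force between any of spatula_handpiece, ball_handpiece and stand above 60 N).
It fails at once if a bystander is moved by more than 30 mm (distance of any of bowl, dropper, pump_bottle, jar from where it was at the start of the episode above 0.03 m).
It also fails if it takes over 58 s, if anything falls off the work surface, if the arm or the gripper's body presses on something with over 40 N, if the wrist force passes 120 N, or if a joint passes its speed limit or range.

## Robot

A 6-joint arm with a two-finger parallel gripper is mounted at the origin on the work surface. World frame = base frame: x ahead of the robot, y to its left, z up, the work surface at z = 0. Lengths are in mm, angles in rad, forces in N, time in s.
With the tool pointing down it reaches from about 350 to 775 mm from the base axis. Payload 7.3 kg.
Tool frame: the origin (TCP) lies midway between the tips of the shut fingers; the grasp point (between the pads) lies 19 mm behind it (grasp_offset is the z of the grasp point in the tool frame, in mm); z points along the fingers, y is the direction in which the jaws open and shut (so a half turn about z gives the same grasp; the last joint's range is limited). The gripper opens to 92 mm and grips with 3 to 60 N. Pads are 19 mm wide; open, the fingers measure 130 mm over their backs; the gripper's body (75 mm by 190 mm) begins 47 mm behind the grasp point.
Start: joints at [0.978, 0.342, 1.524, -0, 1.275, -0.146], TCP at [226.832, 473.489, 226.741] pointing down, gripper open.
Joint ranges: [-2.53, 2.53], [-0.77, 2.02], [0.04, 2.7], [-1, 4.14], [0.28, 2.66], [-3.11, 3.11]. Speed limits (rad/s): [2.57, 2.57, 3.14, 3.14, 3.14, 3.14].

## Interface

Orientations are given as [roll, pitch, yaw] about the fixed x, y, z axes, in that order (R = Rz(yaw) Ry(pitch) Rx(roll)).
In Python, from plant import get_obs, capture, camera_model, close_job, boxes_of, regions_of, place_of, grasp_offset gives the robot as it stands. The module is installed in compiled form; this text tells all that it offers.
- The arm moves only by the tool send_rows, never from a script. Its argument "targets" is a list that holds one entry, the list of rows, each a list of 7 numbers: the turn, a rotation vector about the tool's x, y, z in degrees, then the shift along the tool's x, y, z in mm, then the closure, from -1 (fully open) to 1 (shut). A call has 1 to 5 rows; each row is the pose to reach, as a shift and turn from the pose commanded when the call began, along the tool's axes at that moment; what a row does not reach only later rows make up. A row lasts 1/12 s, in which the tool goes at most 41.7 mm and 7.16 degrees, less where a joint would pass 70% of its speed; a pose out of reach is approached as far as the arm can. A call with a gripper value outside its range is refused whole. The fingers move at their own pace and stop on an object; the grip force is fixed at half the most. Time passes only in rows, so rows that repeat a pose let the fingers close. It gives the time, the measured TCP pose, the force and the opening at its end, in the units of the state.
- get_obs(): the state, without advancing time (a new reading comes with each control period).
- capture(name): name is "side" or "top" or "wrist"; returns the picture (480x640x3 uint8, red, green, blue); there is no depth.
- camera_model(name): a dict with "K" (3x3 intrinsics, pixels), "k1" (the pictures are not rectified: a ray, as slopes to the right and down, at radius r is drawn at 1 + k1 r^2 times it, then the intrinsics apply), "world_to_cam" (4x4, takes a point from world to camera coordinates). Camera axes: x right, y up, looking along -z (the intrinsics and any distortion apply to the point x, -y, -z); pixel columns grow to the right and rows downward; lengths in mm; the calibration is good to about 2 mm. A picture is of the moment at which its call begins: read the wrist's pose just before it. camera_model takes no time and is no camera call; for the wrist camera it gives the pose at the moment of the call.
- close_job(): hands the job in, once; it reports no verdict.
Trained networks look in the newest picture that a camera, given by its name, has taken for a name from the list of things; names that differ only in an ending like _2 or _b are one class to them, and where a whole thing is asked for, a point or a joint stands for the part that bears it (a point fixed in the world has none). Each returns a list of dicts, best first, with "conf" (0 to 1); they miss things now and then, are a little off and sometimes report something else, mostly with a low value. They report only what shows in the picture. A call takes as long as a camera call. They do not tell look-alikes from the thing itself.
- boxes_of(label, camera): "location" ([row, column] in pixels, amid what is visible of it).
- regions_of(label, camera): "region" (480x640 bool, what is visible of it) and "location" ([row, column] in pixels, amid what is visible of it).
- place_of(label, camera): "location" ([row, column] in pixels: a listed point, or the origin of a listed thing).
The state is a dict: "time": time; "joint_positions": joint angles; "dq": joint speeds; "tau": joint torques, N m; "tool_pos": TCP position; "tcp_rot": TCP orientation; "contact_force": force on the tool from outside, world axes, zero at the start; "moment": the same for the moment, N m; "grip_width": finger opening in mm.
Only numpy, scipy, OpenCV 4.12 (cv2) and the standard library are available. Lean on these libraries where they do the work, as an engineer would, in place of code of your own. Each camera call takes 0.05 s, during which the arm holds its last target.

## Working session

There is one attempt and no reset: what is moved stays moved. The work goes in short steps, Python scripts to look and compute and a tool call to move; the robot and the scene stay as the last step left them, time stands still between calls to the robot, and variables do not carry over. Pictures are saved under pics/ and viewed, and the job is handed in when it is done.

Besides the shell and the picture viewer there is one more tool, called by a JSON object that holds its "op" and its "data", one argument or row to a line. send_rows: Moves the arm, as the interface text tells. Its arguments: {"type":"object","properties":{"targets":{"type":"array","items":{"type":"array","items":{"type":"array","items":{"type":"number"}}}}},"required":["targets"]}

```bash
ls; mkdir -p pics; python3 - <<'E'
from plant import *
import cv2
print(get_obs(), grasp_offset)
for n in ["side","top","wrist"]:
    im=capture(n); cv2.imwrite(f"pics/{n}0.png",im[:,:,::-1]); m=camera_model(n); print(n,m)
E
```

```text
pics
{'time': 0.0, 'joint_positions': array([ 9.78027092e-01,  3.42760244e-01,  1.52502301e+00,  2.81981519e-05,
        1.27541009e+00, -1.45986287e-01]), 'dq': array([-1.05068676e-04,  6.32360084e-04,  2.53151550e-05, -2.82330261e-04,
        1.90622458e-04,  2.06036608e-04]), 'tau': array([ 5.92904726e-04, -4.31233943e+01, -2.44229168e+01,  7.15755788e-02,
        5.59384050e-02, -1.43162360e-04]), 'tool_pos': array([226.56753775, 473.13749387, 226.02340802]), 'tcp_rot': array([-3.14001291e+00, -2.59526768e-04,  2.69480127e+00]), 'contact_force': array([-0.20561065, -0.41648747, -0.70334505]), 'moment': array([ 0.00052056,  0.05462124, -0.03208908]), 'grip_width': 91.71438568864328} -18.8
side {'K': array([[563.73513525,   0.        , 321.30378568],
       [  0.        , 563.73513525, 251.12942763],
       [  0.        ,   0.        ,   1.        ]]), 'k1': -0.17719084589665873, 'world_to_cam': array([[-9.51393651e-01, -3.07977003e-01,  5.36223483e-04,
         4.55534888e+02],
       [ 1.84543896e-01, -5.68692021e-01,  8.01581521e-01,
        -2.13592338e+02],
       [-2.46563728
[... 556 characters left out ...]
  7.64671328e-03,  9.77933987e-01,
        -1.37137301e+03],
       [ 0.00000000e+00,  0.00000000e+00,  0.00000000e+00,
         1.00000000e+00]])}
wrist {'K': array([[361.37005667,   0.        , 317.56034592],
       [  0.        , 361.37005667, 237.43066081],
       [  0.        ,   0.        ,   1.        ]]), 'k1': -0.04657902495933498, 'world_to_cam': array([[ 4.31416032e-01,  9.02152586e-01, -9.58242693e-04,
        -5.24959973e+02],
       [-8.71623512e-01,  4.16542349e-01, -2.58389097e-01,
         3.25367945e+01],
       [-2.32707243e-01,  1.12308426e-01,  9.66040453e-01,
        -3.89398780e+02],
       [ 0.00000000e+00,  0.00000000e+00,  0.00000000e+00,
         1.00000000e+00]])}
```

View pics/side0.png

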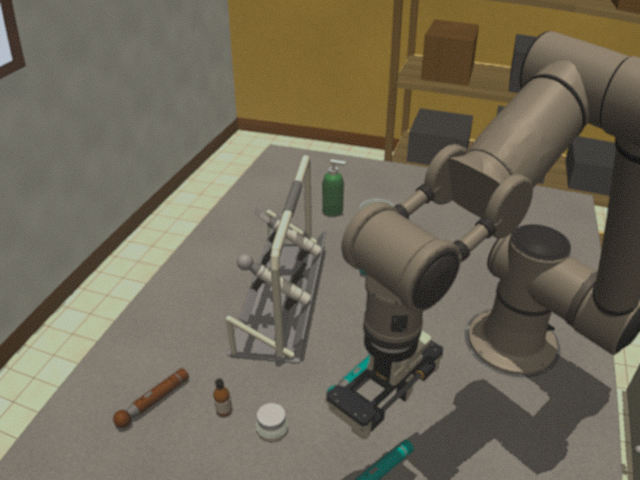

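View pics/top0.png

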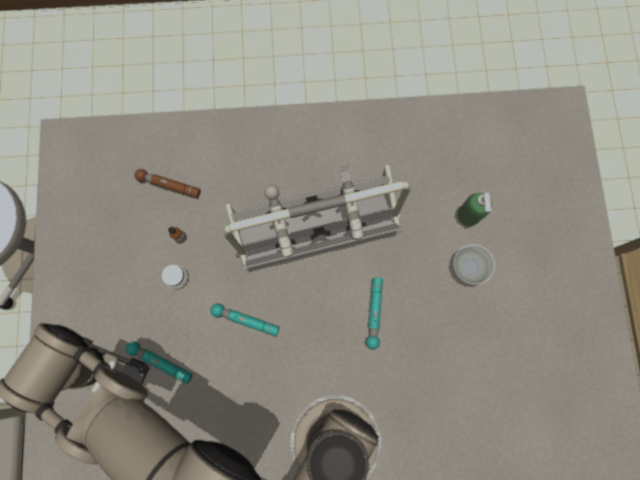

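View pics/wrist0.png

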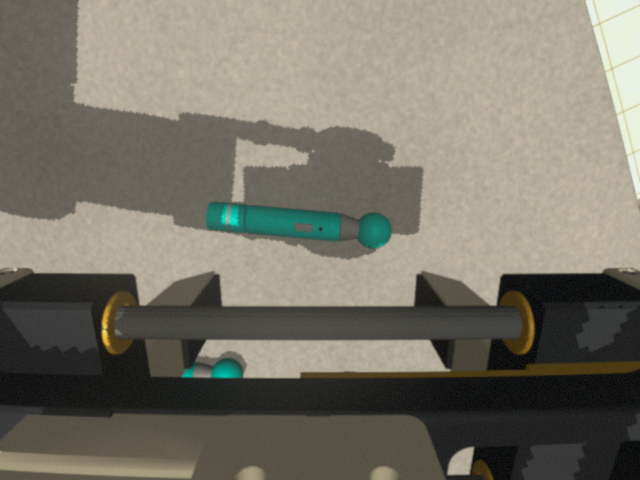

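The top view shows the ball in the left cradle (~275,220), the spatula in the right one (~352,215) and the middle one empty. The stand is yawed slightly. Next I'll triangulate from the networks' points.

```bash
cat > h.py <<'E'
import numpy as np, cv2
from scipy.optimize import least_squares
from scipy.spatial.transform import Rotation as R
from plant import *
def proj(m,P):
    P=np.atleast_2d(P); T=m["world_to_cam"]; c=P@T[:3,:3].T+T[:3,3]
    s=np.stack([c[:,0]/-c[:,2],-c[:,1]/-c[:,2]],1); r2=(s**2).sum(1,keepdims=True)
    s=s*(1+m["k1"]*r2); K=m["K"]
    return np.stack([s[:,0]*K[0,0]+K[0,2],s[:,1]*K[1,1]+K[1,2]],1)
def tri(obs):  # list of (model,(u,v))
    f=lambda P: np.concatenate([(proj(m,P)[0]-uv) for m,uv in obs])
    return least_squares(f,[500,0,100]).x, f
LABELS=["left_cradle","right_cradle","middle_cradle","upper_rest","carry_bar","stand","cradle_frame","spatula_handpiece","ball_handpiece","spatula_head","ball_head","spatula_foot","ball_foot","bowl","dropper","pump_bottle","jar"]
E
python3 - <<'E'
from h import *
capture("side");capture("top")
ms={n:camera_model(n) for n in("side","top")}
for l in LABELS:
    o=[]
    for n in ms:
        r=place_of(l,n)
        print(l,n,[(round(d["conf"],2),np.round(d["location"],1).tolist()) for d in r[:3]])
        if r: o.append((ms[n],np.array(r[0]["location"])[::-1]))
    if len(o)==2:
        p,f=tri(o); print("   ->",p.round(1),"res",f(p).round(1))
print(get_obs()["time"])
E
```

```text
left_cradle side [(0.84, [279.5, 280.1])]
left_cradle top [(0.79, [228.3, 280.8])]
   -> [543.2 104.5 134.2] res [ 0.4  0.1 -0.1 -0.4]
right_cradle side [(0.71, [235.4, 296.4]), (0.52, [409.3, 225.7])]
right_cradle top [(0.91, [214.0, 353.3])]
   -> [571.1 -82.5 126.2] res [ 0.5  0.2 -0.1 -0.6]
middle_cradle side [(0.77, [257.2, 290.2]), (0.2, [293.6, 293.6])]
middle_cradle top [(0.67, [214.9, 318.7])]
   -> [565.1   4.5 123.7] res [-3.  -0.9  0.8  3.2]
upper_rest side []
upper_rest top [(0.65, [203.2, 314.4])]
carry_bar side [(0.79, [199.4, 294.4])]
carry_bar top [(0.73, [204.9, 315.6])]
   -> [544.6  10.6 295.6] res [-2.3 -0.7  0.6  2.4]
stand side [(0.96, [293.9, 290.0])]
stand top [(0.58, [229.8, 316.8])]
   -> [560.1  13.6  11.7] res [-0.7 -0.2  0.2  0.7]
cradle_frame side [(0.83, [256.8, 289.2])]
cradle_frame top [(0.91, [215.3, 318.7])]
   -> [565.8   4.9 124.5] res [-2.4 -0.7  0.6  2.5]
spatula_handpiece side [(0.82, [237.2, 296.1]), (0.31, [253.2, 274.4])]
spatula_handpiece top [(0.88, [213.0, 352.4])]
   -> [573.4 -81.  121.7] res [-0.1 -0.   0.   0.1]
ball_handpiece side [
[... 894 characters left out ...]
all_foot top [(0.97, [253.2, 288.2]), (0.88, [277.6, 375.4]), (0.88, [377.8, 187.8])]
   -> [ 346.2   96.  -402.6] res [-55.5 -11.7  11.1  67.4]
bowl side []
bowl top [(0.61, [201.5, 311.9]), (0.56, [267.2, 468.0])]
dropper side [(0.56, [411.8, 229.6])]
dropper top [(0.54, [235.8, 179.5])]
   -> [559.5 393.8   1.9] res [-3.3 -1.   1.2  4.5]
pump_bottle side [(0.67, [208.9, 332.6]), (0.27, [209.6, 251.8])]
pump_bottle top [(0.58, [217.1, 466.2])]
   -> [ 571.3 -402.3   13.4] res [ 0.2  0.1 -0.  -0.2]
jar side [(0.85, [430.2, 270.8]), (0.21, [302.3, 306.9])]
jar top [(0.88, [278.9, 178.3]), (0.39, [202.1, 310.6]), (0.33, [265.3, 469.9])]
   -> [454.8 403.8  -6.2] res [ 0.6  0.1 -0.2 -0.8]
1.95
```

```bash
cat >> h.py <<'E'
c35,s35=np.cos(np.radians(35)),np.sin(np.radians(35))
def cradleR(yaw):
    return R.from_euler('z',yaw).as_matrix()@np.array([[c35,0,-s35],[0,1,0],[s35,0,c35]])
# points in stand frame
def standpts(lbl):
    C=cradleR(0)
    d={"left_cradle":[0,95,120],"right_cradle":[0,-95,120],"middle_cradle":[0,0,120],"cradle_frame":[0,0,120],"carry_bar":[-15,0,295],"stand":[0,0,0],
    "spatula_handpiece":[0,-95,120],"spatula_foot":np.array([0,-95,120])+C@[-72,0,0],"spatula_head":np.array([0,-95,120])+C@[130,0,0],
    "ball_handpiece":[0,95,120],"ball_foot":np.array([0,95,120])+C@[-72,0,0],"ball_head":np.array([0,95,120])+C@[100,0,0],"upper_rest":np.array([0,0,120])+C@[45,0,0]}
    return np.array(d[lbl],float)
def pose():
    o=get_obs(); return np.array(o["tool_pos"]),R.from_euler('xyz',o["tcp_rot"]).as_matrix(),o
def delta(Pt,Rt):
    p,Rc,o=pose(); rv=np.degrees(R.from_matrix(Rc.T@Rt).as_rotvec()); t=Rc.T@(Pt-p)
    print("row",rv.round(2).tolist(),t.round(1).tolist(),"t",o["time"],"w",round(o["grip_width"],1),"F",np.round(o["contact_force"],1))
E
python3 - <<'E'
from h import *
ms={n:camera_model(n) for n in("side","top")}
D={"left_cradle":("side",280.1,279.5,"top",280.8,228.3),"right_cradle":("side",296.4,235.4,"top",353.3,214),"middle_cradle":("side",290.2,257.2,"top",318.7,214.9),
"carry_bar":("side",294.4,199.4,"top",315.6,204.9),"stand":("side",290,293.9,"top",316.8,229.8),"cradle_frame":("side",289.2,256.8,"top",318.7,215.3),
"spatula_handpiece":("side",296.1,237.2,"top",352.4,213),"spatula_foot":("side",318.6,250.6,"top",357.1,236.5),"spatula_head":("top",343.6,160.7),"ball_handpiece":("top",279.4,230.3),
"ball_head":("side",243.1,262.3,"top",271.7,194.5),"ball_foot":("top",288.2,253.2),"upper_rest":("top",314.4,203.2)}
L=[(k,v[i],np.array(v[i+1:i+3])) for k,v in D.items() for i in range(0,len(v),3)]
def f(q,z=True):
    r=[]
    Rz=R.from_euler('z',q[2]).as_matrix()
    for k,n,uv in L:
        P=Rz@standpts(k)+[q[0],q[1],q[3]]; r.append(proj(ms[n],P)[0]-uv)
    return np.concatenate(r)
s=least_squares(f,[560,10,0.14,0],loss="soft_l1",f_scale=2)
print(s.x); r=f(s.x).reshape(-1,2)
for (k,n,_),e in zip(L,r): print(k,n,e.round(1))
p,Rc,o=pose(); T=camera_model("wrist")["world_to_cam"]; cp=-T[:3,:3].T@T[:3,3]
print("cam in tool",Rc.T@(cp-p),"look",Rc.T@(-T[2,:3]),"up",Rc.T@T[1,:3])
E
```

```text
[5.59559303e+02 1.09051805e+01 1.69490600e-01 5.43539533e+00]
left_cradle side [0.4 3. ]
left_cradle top [0.2 0.3]
right_cradle side [-1.  0.]
right_cradle top [-0.2 -2.1]
middle_cradle side [-1.9  0.5]
middle_cradle top [-1.6  5.3]
carry_bar side [-2.1 -3. ]
carry_bar top [1.5 1.6]
stand side [-0.  1.]
stand top [1.2 1.4]
cradle_frame side [-0.9  0.9]
cradle_frame top [-1.6  4.9]
spatula_handpiece side [-0.7 -1.8]
spatula_handpiece top [ 0.7 -1.1]
spatula_foot side [-0.4 -0.3]
spatula_foot top [0.7 0.7]
spatula_head top [0.5 2.6]
ball_handpiece top [ 1.6 -1.7]
ball_head side [ 0.8 -2.7]
ball_head top [ 0.2 -2.7]
ball_foot top [-1.   0.5]
upper_rest top [-0.8  0.7]
cam in tool [  69.52230059    0.3886956  -157.863439  ] look [-2.58549895e-01  3.69820249e-04  9.65997834e-01] up [ 9.65997620e-01 -6.67968387e-04  2.58550094e-01]
```

```bash
cat >> h.py <<'E'
Q=[559.6,10.9,0.1695,5.4]
def cpose(y,xp,zp,q=None,graspref=True):
    """tool pose with grasp point (or TCP) at cradle coords: row offset y, xp up slope, zp normal"""
    q=Q if q is None else q
    C=cradleR(q[2]); p=np.array([q[0],q[1],120+q[3]])+C@[xp,y,zp]
    Rt=np.stack([-C[:,0],C[:,1],-C[:,2]],1)
    if graspref: p=p+Rt@[0,0,18.8]
    return p,Rt
E
python3 - <<'E'
from h import *
delta(*cpose(0,-20,150,graspref=False))
delta(*cpose(0,-120,150,graspref=False))
E
```

```text
row [-10.78, -33.87, -34.19] [-416.4, -332.6, -10.1] t 1.95 w 91.7 F [ 0.1 -0.8 -0.4]
row [-10.78, -33.87, -34.19] [-349.6, -379.9, 47.3] t 1.95 w 91.7 F [ 0.1 -0.8 -0.4]
```

{"op": "send_rows", "data": {
  "targets": [
    [[-10.8,-33.9,-34.2,-350,-380,0,-1],[-10.8,-33.9,-34.2,-350,-380,0,-1],[-10.8,-33.9,-34.2,-350,-380,0,-1],[-10.8,-33.9,-34.2,-350,-380,0,-1],[-10.8,-33.9,-34.2,-350,-380,0,-1]]
  ]
}}

```text
time: 2.37
tool_pos: [287.9, 273.2, 227.0]
tcp_rot: [3.1, 0.45, 3.132]
contact_force: [2.6, -1.0, 0.4]
grip_width: 91.5
```

```bash
python3 - <<'E'
from h import *
print(get_obs()["tool_pos"],get_obs()["joint_positions"])
delta(*cpose(0,-20,150,graspref=False))
E
```

```text
[287.93723995 273.24226948 226.99187966] [ 0.79453751 -0.04886807  2.09583231 -0.41352466  0.78580149 -0.52737762]
row [-2.83, -9.01, -9.03] [-160.3, -280.5, 55.0] t 2.3667 w 91.5 F [ 2.6 -1.   0.4]
```

{"op": "send_rows", "data": {
  "targets": [
    [[-2.8,-9,-9,-80,-281,0,-1],[-2.8,-9,-9,-80,-281,0,-1],[-2.8,-9,-9,-80,-281,0,-1],[-2.8,-9,-9,-80,-281,0,-1],[-2.8,-9,-9,-80,-281,0,-1]]
  ]
}}

```text
time: 2.78
tool_pos: [319.6, 146.5, 235.2]
tcp_rot: [3.136, 0.593, -2.984]
contact_force: [0.6, 0.8, -0.3]
grip_width: 91.9
```

```bash
python3 - <<'E'
from h import *
delta(*cpose(0,-20,150,graspref=False))
E
```

```text
row [-0.1, -1.04, -0.58] [-94.9, -173.1, 61.2] t 2.7833 w 91.9 F [ 0.6  0.8 -0.3]
```

{"op": "send_rows", "data": {
  "targets": [
    [[0,-1,-0.6,-95,-173,61,-1],[0,-1,-0.6,-95,-173,61,-1],[0,-1,-0.6,-95,-173,61,-1],[0,-1,-0.6,-95,-173,61,-1],[0,-1,-0.6,-95,-173,61,-1]]
  ]
}}

```text
time: 3.2
tool_pos: [407.4, 52.0, 234.8]
tcp_rot: [-3.14, 0.608, -2.971]
contact_force: [-0.0, 1.5, 0.9]
grip_width: 91.8
```

```bash
python3 - <<'E'
from h import *
delta(*cpose(0,-20,150,graspref=False))
print(get_obs()["joint_positions"])
E
```

```text
row [-0.07, -0.16, 0.04] [-34.5, -66.2, 21.6] t 3.2 w 91.8 F [-0.   1.5  0.9]
[-0.24496881 -0.18547312  2.26211078  0.45827752  0.54418816 -2.31726528]
```

{"op": "send_rows", "data": {
  "targets": [
    [[0,0,0,-35,-66,22,-1],[0,0,0,-35,-66,22,-1],[0,0,0,-35,-66,22,-1],[0,0,0,-35,-66,22,-1]]
  ]
}}

```text
time: 3.53
tool_pos: [459.9, -7.2, 236.1]
tcp_rot: [-3.141, 0.606, -2.976]
contact_force: [0.2, 0.8, -0.6]
grip_width: 91.8
```

```bash
python3 - <<'E'
from h import *
delta(*cpose(0,-20,150,graspref=False))
print(get_obs()["joint_positions"])
im=capture("wrist"); m=camera_model("wrist"); np.save("w1.npy",m)
for l in ["left_cradle","right_cradle","middle_cradle","upper_rest","spatula_handpiece","ball_handpiece","spatula_foot","ball_foot","spatula_head","ball_head"]:
    r=place_of(l,"wrist")
    print(l,[(round(d["conf"],2),np.round(d["location"],1).tolist()) for d in r[:2]])
    k=R.from_euler('z',Q[2]).as_matrix()@standpts(l)+[Q[0],Q[1],Q[3]]
    u=proj(m,k)[0]; print("    pred",u[::-1].round(1)); im=im.copy(); cv2.circle(im,tuple(int(x) for x in u),4,(255,0,0),1)
cv2.imwrite("pics/w1.png",im[:,:,::-1])
E
```

```text
row [-0.16, -0.3, -0.17] [0.4, 1.0, -1.2] t 3.5333 w 91.8 F [ 0.2  0.8 -0.6]
[-0.40305666 -0.06329884  2.15917671  0.57654746  0.59619757 -2.54826459]
left_cradle []
    pred [246.5 423.4]
right_cradle []
    pred [246.7 209.6]
middle_cradle [(0.37, [367.1, 224.6])]
    pred [246.6 316.5]
upper_rest [(0.69, [288.7, 324.1])]
    pred [293.8 316.6]
spatula_handpiece [(0.69, [240.9, 213.5]), (0.41, [341.8, 419.8])]
    pred [246.7 209.6]
ball_handpiece [(0.88, [278.5, 553.4]), (0.83, [239.7, 425.7])]
    pred [246.5 423.4]
spatula_foot [(0.88, [159.7, 202.5])]
    pred [164.3 203.3]
ball_foot [(0.9, [158.6, 430.3]), (0.73, [265.6, 521.4])]
    pred [164.1 429.5]
spatula_head [(0.9, [367.0, 224.1])]
    pred [373.3 220.4]
ball_head [(0.94, [342.9, 419.1])]
    pred [346.4 415.4]
```

View pics/w1.png

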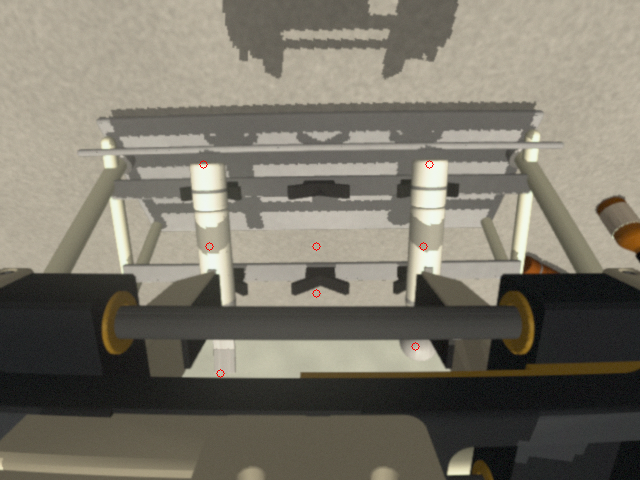

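```bash
python3 - <<'E'
from h import *
delta(*cpose(93,-30,130,graspref=False))
E
```

```text
row [-0.07, -0.23, 0.04] [10.2, 91.8, 19.3] t 4.0833 w 91.9 F [-0.  -0.7 -0.4]
```

{"op": "send_rows", "data": {
  "targets": [
    [[0,0,0,10,92,19,-1],[0,0,0,10,92,19,-1],[0,0,0,10,92,19,-1],[0,0,0,10,92,19,-1],[0,0,0,10,92,19,-1]]
  ]
}}

```text
time: 4.5
tool_pos: [446.0, 86.7, 214.9]
tcp_rot: [-3.14, 0.606, -2.969]
contact_force: [-0.1, -0.1, 0.6]
grip_width: 91.6
```

```bash
python3 - <<'E'
from h import *
delta(*cpose(93,-30,130,graspref=False))
print(get_obs()["joint_positions"])
im=capture("wrist"); m=camera_model("wrist"); np.save("w2.npy",m)
for l in ["upper_rest","spatula_handpiece","ball_handpiece","spatula_foot","ball_foot","spatula_head","ball_head"]:
    r=place_of(l,"wrist")
    print(l,[(round(d["conf"],2),np.round(d["location"],1).tolist()) for d in r[:2]])
    k=R.from_euler('z',Q[2]).as_matrix()@standpts(l)+[Q[0],Q[1],Q[3]]
    u=proj(m,k)[0]; print("    pred",u[::-1].round(1)); im=im.copy(); cv2.circle(im,tuple(int(x) for x in u),4,(255,0,0),1)
cv2.imwrite("pics/w2.png",im[:,:,::-1])
E
```

```text
row [0.01, -0.26, 0.15] [0.1, -0.9, 0.2] t 4.5 w 91.6 F [-0.1 -0.1  0.6]
[-0.07664471 -0.04982633  2.21889207  0.36125495  0.40409992 -2.11134248]
upper_rest [(0.68, [307.5, 214.2]), (0.42, [364.9, 320.3])]
    pred [311.2 210.8]
spatula_handpiece [(0.61, [141.8, 622.8]), (0.55, [259.1, 102.1])]
    pred [262.   97.4]
ball_handpiece [(0.57, [258.3, 319.9]), (0.45, [291.9, 495.5])]
    pred [262.9 319.2]
spatula_foot [(0.74, [173.2, 86.5])]
    pred [177.3  84.2]
ball_foot [(0.76, [174.9, 318.1]), (0.7, [275.3, 460.6])]
    pred [176.6 319.5]
spatula_head [(0.65, [261.8, 101.0])]
    pred [391.1 119.8]
ball_head [(0.65, [363.6, 317.5]), (0.56, [24.6, 608.6])]
    pred [366.3 318.8]
```

View pics/w2.png

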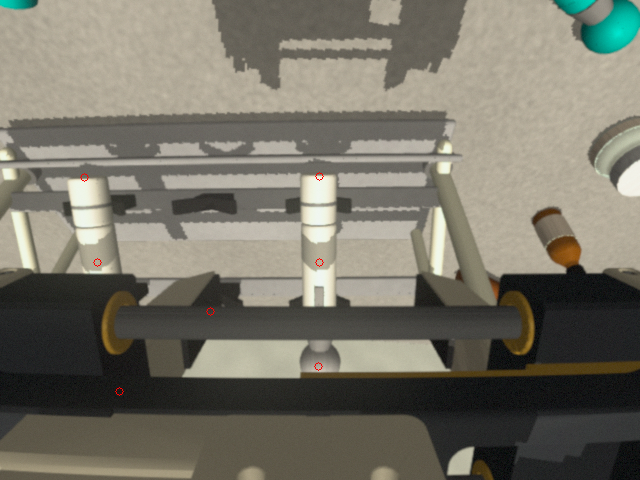

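```bash
cat > fit.py <<'E'
from h import *
ms={n:camera_model(n) for n in("side","top")}
for n in("w1","w2"): ms[n]=np.load(n+".npy",allow_pickle=True).item()
D={"left_cradle":("side",280.1,279.5,"top",280.8,228.3),"right_cradle":("side",296.4,235.4,"top",353.3,214),
"carry_bar":("side",294.4,199.4,"top",315.6,204.9),"stand":("side",290,293.9,"top",316.8,229.8),
"spatula_handpiece":("side",296.1,237.2,"top",352.4,213,"w1",213.5,240.9,"w2",102.1,259.1),"spatula_foot":("side",318.6,250.6,"top",357.1,236.5,"w1",202.5,159.7,"w2",86.5,173.2),"spatula_head":("top",343.6,160.7,"w1",224.1,367),"ball_handpiece":("top",279.4,230.3,"w1",425.7,239.7,"w2",319.9,258.3),
"ball_head":("side",243.1,262.3,"top",271.7,194.5,"w1",419.1,342.9,"w2",317.5,363.6),"ball_foot":("top",288.2,253.2,"w1",430.3,158.6,"w2",318.1,174.9),"upper_rest":("top",314.4,203.2,"w1",324.1,288.7,"w2",214.2,307.5)}
def run(cams):
    L=[(k,v[i],np.array(v[i+1:i+3])) for k,v in D.items() for i in range(0,len(v),3) if v[i] in cams]
    def f(q):
        Rz=R.from_euler('z',q[2]).as_matrix()
        return np.concatenate([proj(ms[n],Rz@standpts(k)+[q[0],q[1],q[3]])[0]-uv for k,n,uv in L])
    s=least_squares(f,[560,10,0.14,0],loss="soft_l1",f_scale=2)
    print(cams,s.x.round(3)); r=f(s.x).reshape(-1,2)
    if len(cams)==4:
        for (k,n,_),e in zip(L,r): print(k,n,e.round(1))
run(["w1","w2"]);run(["side","top"]);run(["side","top","w1","w2"])
E
python3 fit.py
```

```text
['w1', 'w2'] [5.57644e+02 1.22160e+01 1.80000e-01 1.81300e+00]
['side', 'top'] [5.59254e+02 1.18240e+01 1.68000e-01 4.48800e+00]
['side', 'top', 'w1', 'w2'] [5.58309e+02 1.21260e+01 1.77000e-01 1.64400e+00]
left_cradle side [1.1 4.8]
left_cradle top [-0.1  1.4]
right_cradle side [-1.   1.6]
right_cradle top [-0.8 -1.5]
carry_bar side [-1.7 -1.3]
carry_bar top [1.1 2.7]
stand side [0.3 2.5]
stand top [0.8 2.2]
spatula_handpiece side [-0.7 -0.2]
spatula_handpiece top [ 0.1 -0.5]
spatula_handpiece w1 [-1.6  2.3]
spatula_handpiece w2 [-1.6 -0.8]
spatula_foot side [-0.4  1.1]
spatula_foot top [0.3 1.2]
spatula_foot w1 [2.8 1.5]
spatula_foot w2 [0.6 0.7]
spatula_head top [-0.4  3.5]
spatula_head w1 [-0.9  2.4]
ball_handpiece top [ 1.3 -0.6]
ball_handpiece w1 [-1.   2.3]
ball_handpiece w2 [ 1.  -0.2]
ball_head side [ 1.5 -0.7]
ball_head top [-0.3 -1.3]
ball_head w1 [-1.8 -1. ]
ball_head w2 [ 3.6 -2.1]
ball_foot top [-1.1  1.5]
ball_foot w1 [-0.1  1. ]
ball_foot w2 [ 2.6 -3.2]
upper_rest top [-1.3  1.6]
upper_rest w1 [-5.7  1. ]
upper_rest w2 [-0.9 -0.7]
```

```bash
sed -i 's/^Q=.*/Q=[558.1,12.2,0.177,1.2]/' h.py; python3 - <<'E'
from h import *
delta(*cpose(95,0,60))
delta(*cpose(95,0,0))
E
```

```text
row [-0.38, -0.24, -0.42] [-26.0, 4.5, 91.2] t 4.9 w 91.8 F [ 0.2 -0.1  0.6]
row [-0.38, -0.24, -0.42] [-26.2, 4.9, 151.2] t 4.9 w 91.8 F [ 0.2 -0.1  0.6]
```

{"op": "send_rows", "data": {
  "targets": [
    [[-0.2,-0.2,-0.3,-13,1.5,30,-1],[-0.4,-0.2,-0.4,-26,3,60,-1],[-0.4,-0.2,-0.4,-26,3,90,-1],[-0.4,-0.2,-0.4,-26,3,90,-1]]
  ]
}}

```text
time: 5.23
tool_pos: [521.7, 96.5, 165.3]
tcp_rot: [3.13, 0.593, -2.965]
contact_force: [0.2, -0.0, 1.0]
grip_width: 91.8
```

```bash
python3 - <<'E'
from h import *
delta(*cpose(95,0,0))
im=capture("wrist"); cv2.imwrite("pics/w3.png",im[:,:,::-1])
im=capture("top"); cv2.imwrite("pics/t3.png",cv2.resize(im[130:290,200:440,::-1],None,fx=3,fy=3))
E
```

```text
row [0.65, -1.04, -0.02] [6.9, 4.8, 67.2] t 5.2333 w 91.8 F [ 0.2 -0.   1. ]
```

View pics/w3.png

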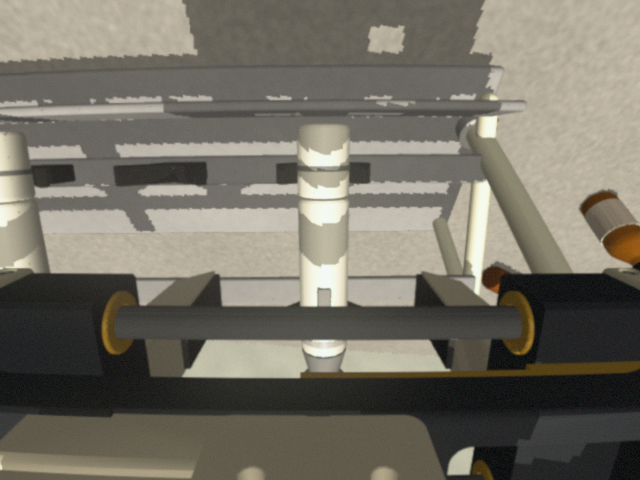

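View pics/t3.png

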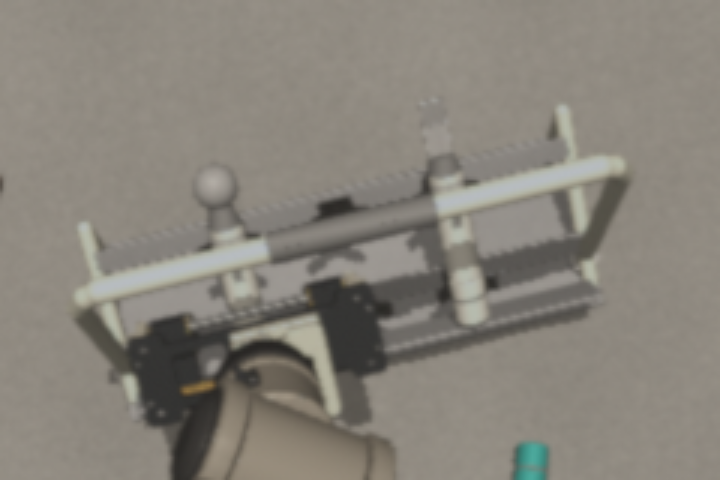

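```bash
python3 - <<'E'
from h import *
print(get_obs()["joint_positions"])
delta(*cpose(95,0,30))
delta(*cpose(95,0,0))
E
```

```text
[-0.04211545  0.1847105   2.12609397  0.49355422  0.2831326  -2.23036085]
row [0.64, -1.01, -0.01] [6.1, 4.5, 39.4] t 5.3333 w 91.5 F [-1.  -0.4  0.8]
row [0.64, -1.01, -0.01] [5.6, 4.2, 69.4] t 5.3333 w 91.5 F [-1.  -0.4  0.8]
```

```bash
cat > kin.py <<'E'
from h import *
def fk(q,k,s4=1,s6=1):
    r=lambda a,t:R.from_euler(a,t)
    a1,h,L1,L2,d,lat,o6,e=k
    R3=r('z',q[0])*r('y',q[1]+q[2]); R6=R3*r('z',s4*q[3])*r('y',q[4])*r('z',s6*q[5]+o6)
    p=r('z',q[0]).apply([a1,lat,h])+(r('z',q[0])*r('y',q[1])).apply([0,0,L1])+R3.apply([e,0,L2])+R6.apply([0,0,d])
    return p,R6.as_matrix()
E
cat > kfit.py <<'E'
from kin import *
S=[([0.97803,0.34276,1.52502,0,1.27541,-0.14599],[226.57,473.14,226.02],[-3.14001291e+00, -2.59526768e-04,  2.69480127e+00]),
([.79454,-.04887,2.09583,-.41352,.7858,-.52738],[287.94,273.24,226.99],[3.1,.45,3.132]),
([-.24497,-.18547,2.26211,.45828,.54419,-2.31727],[407.4,52.0,234.8],[-3.14,.608,-2.971]),
([-.40306,-.0633,2.15918,.57655,.59620,-2.54826],[459.9,-7.2,236.1],[-3.141,.606,-2.976]),
([-.07664,-.04983,2.21889,.36126,.40410,-2.11134],[446.0,86.7,214.9],[-3.14,.606,-2.969]),
([-.04212,.18471,2.12609,.49355,.28313,-2.23036],[521.7,96.5,165.3],[3.13,.593,-2.965])]
for s4 in(1,-1):
  for s6 in(1,-1):
    def f(k):
        r=[]
        for q,p,w in S:
            P,M=fk(q,k,s4,s6); W=R.from_euler('xyz',w).as_matrix()
            r+=list(P-p)+list(200*(R.from_matrix(W.T@M).as_rotvec()))
        return np.array(r)
    best=min((least_squares(f,[0,150,400,400,250,l,o,0]) for o in(0,1.57,3.14,-1.57) for l in(80,-80)),key=lambda s:s.cost)
    print(s4,s6,best.cost,best.x.round(2).tolist()); 
    if best.cost<500: print(f(best.x).reshape(-1,6).round(1))
E
python3 kfit.py
```

```text
1 1 0.436000075188354 [-2.39, 213.1, 509.73, 378.82, 318.13, 76.37, 1.57, 39.74]
[[ 0.   0.   0.2  0.  -0.   0. ]
 [-0.1 -0.1  0.1  0.   0.  -0. ]
 [-0.4  0.1 -0.1  0.  -0.   0.1]
 [ 0.1 -0.  -0.1 -0.   0.1 -0. ]
 [ 0.6 -0.1 -0.3  0.  -0.1  0. ]
 [-0.2  0.1  0.3  0.1 -0.  -0. ]]
1 -1 161627.95872178298 [-2.39, 213.1, 509.73, 378.82, 318.13, 76.37, 2.47, 39.74]
-1 1 63604.023782382144 [517.53, -625.27, 164.01, -187.04, -281.93, 79.53, 2.04, -401.37]
-1 -1 250763.91118959832 [517.53, -625.27, 164.01, -187.04, -281.93, 79.53, -1.25, -401.37]
```

```bash
cat >> kin.py <<'E'
K=[-2.39,213.1,509.73,378.82,318.13,76.37,np.pi/2,39.74]
LO=np.array([-2.53,-.77,.04,-1,.28,-3.11]);HI=np.array([2.53,2.02,2.7,4.14,2.66,3.11])
def ik(P,M,q0,free=False):
    lo,hi=(LO-9,HI+9) if free else (LO,HI)
    def f(q):
        p,m=fk(q,K); return np.r_[(p-P)/100,R.from_matrix(M.T@m).as_rotvec()]
    s=least_squares(f,np.clip(q0,lo+1e-3,hi-1e-3),bounds=(lo,hi)); return s.x,s.cost
E
python3 - <<'E'
from kin import *
seeds=[[-.05,.2,2.1,.5,.4,-2.2],[-.3,.2,2.1,2.6,.5,2],[-.3,.2,2.1,.5,.4,1],[-.3,.2,2.1,2.6,.5,-1],[-.3,.2,2.1,3.6,.5,-1]]
for y in(95,0,-95):
  for z in(0,80):
    for tilt in(-10,-5,0,5,10):
      P,M=cpose(y,0,z); M2=M@R.from_euler('y',tilt,degrees=True).as_matrix()
      g=P-M[:,2]*18.8; P2=g+M2[:,2]*18.8
      c=[ik(P2,M2,s) for s in seeds]
      u={tuple(q.round(2)) for q,e in c if e<1e-6}
      print(y,z,tilt,list(map(list,u)))
E
```

```text
95 0 -10 [[np.float64(-0.02), np.float64(0.38), np.float64(2.27), np.float64(2.67), np.float64(0.32), np.float64(1.88)]]
95 0 -5 []
95 0 0 []
95 0 5 []
95 0 10 [[np.float64(0.02), np.float64(0.36), np.float64(1.99), np.float64(0.19), np.float64(0.36), np.float64(-1.9)]]
95 80 -10 []
95 80 -5 []
95 80 0 []
95 80 5 [[np.float64(-0.01), np.float64(0.16), np.float64(2.09), np.float64(0.26), np.float64(0.38), np.float64(-1.98)]]
95 80 10 [[np.float64(-0.0), np.float64(0.18), np.float64(2.02), np.float64(0.15), np.float64(0.51), np.float64(-1.87)]]
0 0 -10 [[np.float64(-0.29), np.float64(0.39), np.float64(2.24), np.float64(2.15), np.float64(0.39), np.float64(2.18)]]
0 0 -5 [[np.float64(-0.27), np.float64(0.37), np.float64(2.18), np.float64(1.77), np.float64(0.29), np.float64(2.58)]]
0 0 0 []
0 0 5 [[np.float64(-0.22), np.float64(0.37), np.float64(2.04), np.float64(0.69), np.float64(0.31), np.float64(-2.59)]]
0 0 10 [[np.float64(-0.2), np.float64(0.38), np.float64(1.97), np.float64(0.4), np.float64(0.41), np.float64(-2.28)]]
0 80 -10 [[np.float64(-0.36), np.float64(0.17), np.float64(2.28), 
[... 826 characters left out ...]
, np.float64(0.42), np.float64(1.9), np.float64(0.49), np.float64(0.5), np.float64(-2.54)]]
-95 80 -10 [[np.float64(-0.6), np.float64(0.23), np.float64(2.18), np.float64(1.39), np.float64(0.53), np.float64(2.74)]]
-95 80 -5 [[np.float64(-0.56), np.float64(0.23), np.float64(2.12), np.float64(1.11), np.float64(0.5), np.float64(3.05)]]
-95 80 0 [[np.float64(-0.52), np.float64(0.23), np.float64(2.06), np.float64(0.84), np.float64(0.52), np.float64(-2.94)]]
-95 80 5 [[np.float64(-0.49), np.float64(0.24), np.float64(1.99), np.float64(0.61), np.float64(0.57), np.float64(-2.69)]]
-95 80 10 [[np.float64(-0.45), np.float64(0.25), np.float64(1.93), np.float64(0.42), np.float64(0.65), np.float64(-2.5)]]
```

```bash
cat >> kin.py <<'E'
def tp(y,z,x=-14,tilt=10):
    P,M=cpose(y,x,z); g=P-M[:,2]*18.8; M2=M@R.from_euler('y',tilt,degrees=True).as_matrix(); return g+M2[:,2]*18.8,M2
def go(y,z,x=-14,tilt=10):
    delta(*tp(y,z,x,tilt))
E
python3 - <<'E'
from kin import *
q=[0,.2,2,.2,.5,-1.9]
for y,z in[(95,80),(95,40),(95,0),(95,-3),(95,80),(0,80),(0,0),(0,80),(-95,80),(-95,0),(-95,80)]:
    q,e=ik(*tp(y,z),q); print(y,z,q.round(2),e<1e-6)
go(95,60)
go(95,0)
print(get_obs()["tool_pos"])
E
```

```text
95 80 [-0.01  0.17  2.06  0.17  0.48 -1.89] True
95 40 [ 0.    0.27  2.05  0.19  0.4  -1.91] True
95 0 [ 0.01  0.36  2.03  0.22  0.32 -1.93] True
95 -3 [ 0.01  0.37  2.03  0.22  0.32 -1.93] True
95 80 [-0.01  0.17  2.06  0.17  0.48 -1.89] True
0 80 [-0.26  0.19  2.04  0.35  0.54 -2.28] True
0 0 [-0.21  0.38  2.01  0.44  0.38 -2.34] True
0 80 [-0.26  0.19  2.04  0.35  0.54 -2.28] True
-95 80 [-0.47  0.25  1.96  0.45  0.63 -2.54] True
-95 0 [-0.41  0.42  1.93  0.53  0.48 -2.59] True
-95 80 [-0.47  0.25  1.96  0.45  0.63 -2.54] True
row [0.64, 8.99, 0.05] [23.9, 4.8, 9.5] t 5.3333 w 91.5 F [-1.  -0.4  0.8]
row [0.64, 8.99, 0.05] [22.9, 4.2, 69.5] t 5.3333 w 91.5 F [-1.  -0.4  0.8]
[519.2399821   96.72273695 166.45936114]
```

{"op": "send_rows", "data": {
  "targets": [
    [[0.6,9,0,24,4.5,9,-1],[0.6,9,0,24,4.5,9,-1],[0.6,9,0,24,4.5,9,-1]]
  ]
}}

```text
time: 5.58
tool_pos: [504.1, 98.7, 147.3]
tcp_rot: [-3.139, 0.437, -2.962]
contact_force: [1.4, 0.6, -0.1]
grip_width: 91.9
```

```bash
python3 - <<'E'
from kin import *
go(95,60);go(95,0)
print(get_obs()["joint_positions"].round(3))
im=capture("wrist"); cv2.imwrite("pics/w4.png",im[:,:,::-1])
E
```

```text
row [-0.07, 0.04, 0.13] [0.8, 0.4, 1.8] t 5.5833 w 91.9 F [ 1.4  0.6 -0.1]
row [-0.07, 0.04, 0.13] [-9.6, 0.4, 60.9] t 5.5833 w 91.9 F [ 1.4  0.6 -0.1]
[-0.003  0.223  2.052  0.175  0.442 -1.895]
```

View pics/w4.png

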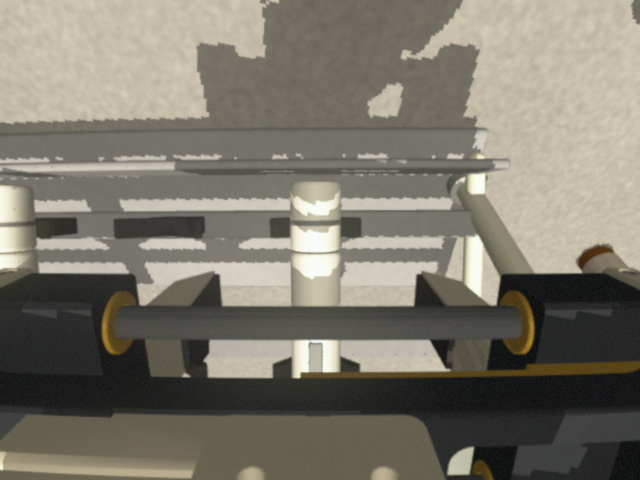

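Handle centred between the fingers (col ~316), so I'm descending square to the slope.

{"op": "send_rows", "data": {
  "targets": [
    [[0,0,0,-3,0.3,20,-1],[0,0,0,-6,0.3,38,-1],[0,0,0,-8,0.3,52,-1],[0,0,0,-9.5,0.3,60,-1],[0,0,0,-9.5,0.3,60,-1]]
  ]
}}

```text
time: 6.05
tool_pos: [537.0, 105.3, 95.5]
tcp_rot: [3.141, 0.438, -2.963]
contact_force: [-0.2, -0.1, -0.2]
grip_width: 91.9
```

```bash
python3 - <<'E'
from kin import *
go(95,0)
im=capture("wrist"); cv2.imwrite("pics/w5.png",im[:,:,::-1])
im=capture("side"); cv2.imwrite("pics/s5.png",cv2.resize(im[150:380,180:480,::-1],None,fx=2.5,fy=2.5))
E
```

```text
row [0.05, 0.09, 0.08] [-1.1, -0.4, -0.2] t 6.05 w 91.9 F [-0.2 -0.1 -0.2]
```

View pics/w5.png

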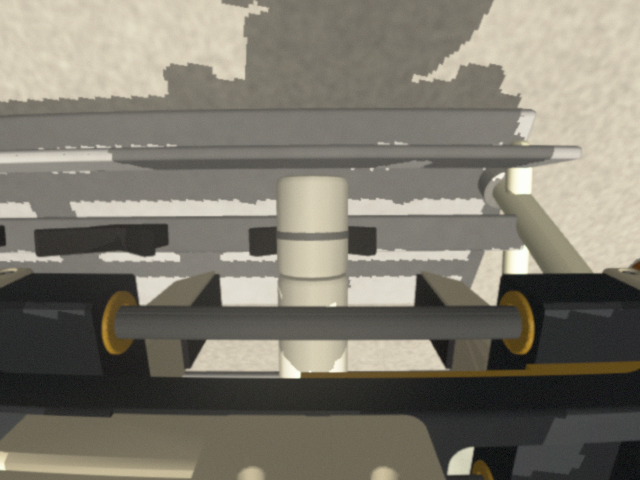

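View pics/s5.png

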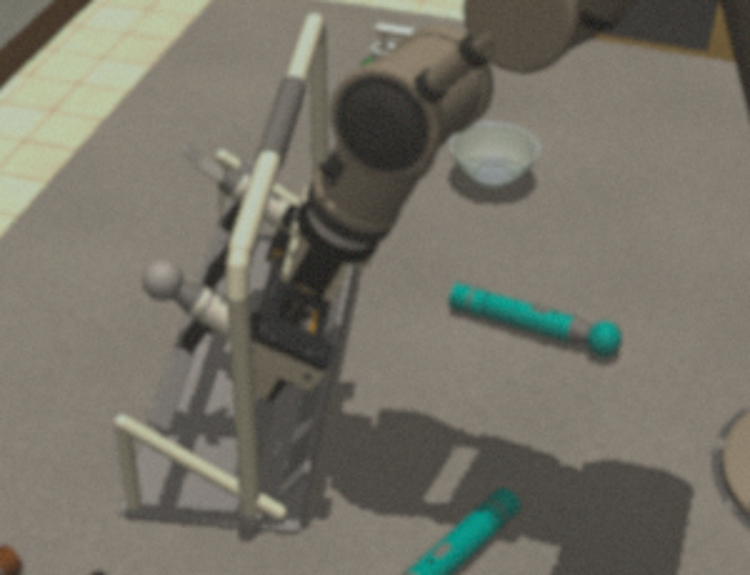

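{"op": "send_rows", "data": {
  "targets": [
    [[0,0,0,0,-1.6,0,-1],[0,0,0,0,-1.6,0,0.2],[0,0,0,0,-1.6,0,1],[0,0,0,0,-1.6,0,1],[0,0,0,0,-1.6,0,1]]
  ]
}}

```text
time: 6.57
tool_pos: [537.5, 103.8, 96.5]
tcp_rot: [-3.141, 0.438, -2.963]
contact_force: [0.8, -0.3, 0.1]
grip_width: 69.5
```

{"op": "send_rows", "data": {
  "targets": [
    [[0,0,0,0,0,0,1],[0,0,0,0,0,0,1],[0,0,0,0,0,0,1]]
  ]
}}

```text
time: 6.82
tool_pos: [537.5, 103.8, 96.1]
tcp_rot: [-3.141, 0.438, -2.963]
contact_force: [0.4, -0.2, -0.8]
grip_width: 50.1
```

```bash
python3 - <<'E'
from kin import *
go(95,0); go(95,80)
E
```

```text
row [0.04, 0.08, 0.1] [-0.6, 1.2, 0.3] t 6.8167 w 50.1 F [ 0.4 -0.2 -0.8]
row [0.04, 0.08, 0.1] [13.2, 1.2, -78.5] t 6.8167 w 50.1 F [ 0.4 -0.2 -0.8]
```

{"op": "send_rows", "data": {
  "targets": [
    [[0,0,0,0,0,0,1],[0,0,0,0,0,0,1],[0,0,0,0,0,0,1],[0,0,0,0,0,0,1],[0,0,0,0,0,0,1]]
  ]
}}

```text
time: 7.23
tool_pos: [537.6, 103.4, 96.2]
tcp_rot: [-3.141, 0.438, -2.963]
contact_force: [-0.8, -4.4, 0.2]
grip_width: 28.9
```

```bash
python3 - <<'E'
from kin import *
go(95,0); go(95,80)
E
```

```text
row [0.0, 0.09, 0.1] [-0.6, 1.6, 0.3] t 7.2333 w 28.9 F [-0.8 -4.4  0.2]
row [0.0, 0.09, 0.1] [13.2, 1.7, -78.5] t 7.2333 w 28.9 F [-0.8 -4.4  0.2]
```

{"op": "send_rows", "data": {
  "targets": [
    [[0,0,0,1.4,0,-8,1],[0,0,0,4.2,0,-24,1],[0,0,0,7.6,0,-43,1],[0,0,0,11,0,-62,1],[0,0,0,13.9,0,-78.8,1]]
  ]
}}

```text
time: 7.65
tool_pos: [490.7, 95.8, 162.2]
tcp_rot: [3.141, 0.436, -2.962]
contact_force: [-0.9, -0.6, -1.6]
grip_width: 29.4
```

```bash
python3 - <<'E'
from kin import *
go(95,80); go(0,80);print(get_obs()["joint_positions"].round(3))
im=capture("wrist"); cv2.imwrite("pics/w6.png",im[:,:,::-1])
im=capture("side"); cv2.imwrite("pics/s6.png",cv2.resize(im[150:380,180:480,::-1],None,fx=2.5,fy=2.5))
E
```

```text
row [0.07, -0.0, 0.11] [-1.8, 0.8, 1.4] t 7.65 w 29.4 F [-0.9 -0.6 -1.6]
row [0.07, -0.0, 0.11] [-1.6, -94.2, 1.3] t 7.65 w 29.4 F [-0.9 -0.6 -1.6]
[-0.013  0.174  2.062  0.175  0.482 -1.901]
```

View pics/w6.png

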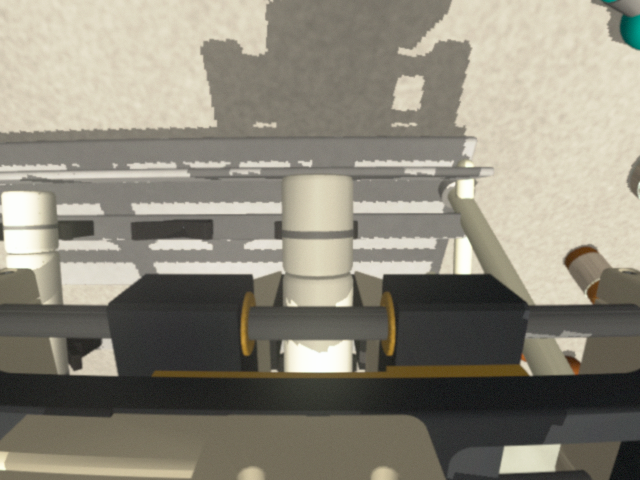

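View pics/s6.png

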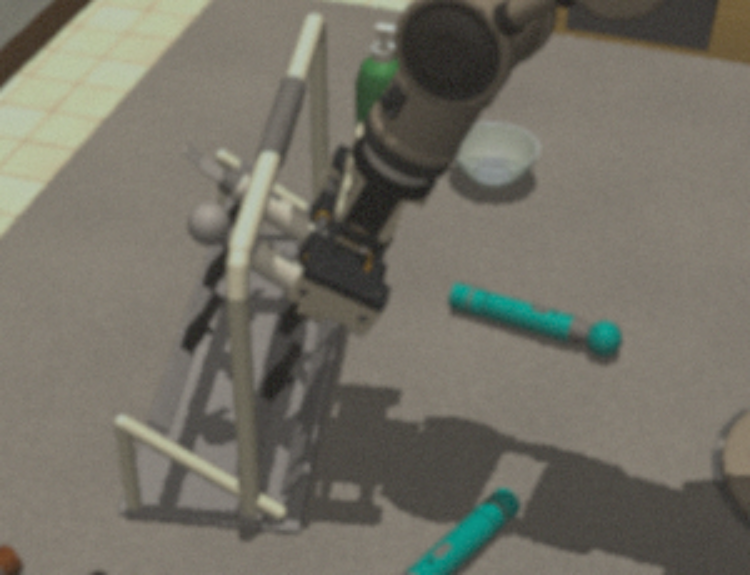

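```bash
cat >> kin.py <<'E'
P0=np.array([537.6,103.4,96.2]); R0=R.from_euler('xyz',[-3.141,.438,-2.963]).as_matrix()
def gw(dy,z,dx=0): delta(P0+cradleR(Q[2])@[dx,dy,z],R0)
E
python3 - <<'E'
from kin import *
gw(-95,80);gw(0,80)
E
```

```text
row [0.02, 0.13, 0.04] [0.3, -95.7, 1.9] t 7.75 w 29.1 F [ 0.   0.2 -2.8]
row [0.02, 0.13, 0.04] [0.1, -0.7, 2.0] t 7.75 w 29.1 F [ 0.   0.2 -2.8]
```

{"op": "send_rows", "data": {
  "targets": [
    [[0,0.1,0,0,-12,0,1],[0,0.1,0,0,-36,0,1],[0,0.1,0,0,-62,0,1],[0,0.1,0,0,-84,0,1],[0,0.1,0,0,-96,0,1]]
  ]
}}

```text
time: 8.17
tool_pos: [509.8, -0.7, 161.0]
tcp_rot: [-3.141, 0.436, -2.964]
contact_force: [0.6, -0.6, -1.6]
grip_width: 29.3
```

{"op": "send_rows", "data": {
  "targets": [
    [[0,0,0,0,0,0,1],[0,0,0,0,0,0,1]]
  ]
}}

```text
time: 8.33
tool_pos: [509.0, 0.9, 160.8]
tcp_rot: [3.141, 0.435, -2.965]
contact_force: [-1.1, 0.3, -1.7]
grip_width: 28.9
```

```bash
python3 - <<'E'
from kin import *
gw(-95,80);gw(-95,20);gw(-95,0)
im=capture("wrist"); cv2.imwrite("pics/w7.png",im[:,:,::-1])
E
```

```text
row [0.04, -0.2, -0.09] [-0.7, 0.9, -0.7] t 8.3333 w 28.9 F [-1.1  0.3 -1.7]
row [0.04, -0.2, -0.09] [-11.2, 0.9, 58.3] t 8.3333 w 28.9 F [-1.1  0.3 -1.7]
row [0.04, -0.2, -0.09] [-14.7, 0.9, 78.0] t 8.3333 w 28.9 F [-1.1  0.3 -1.7]
```

View pics/w7.png

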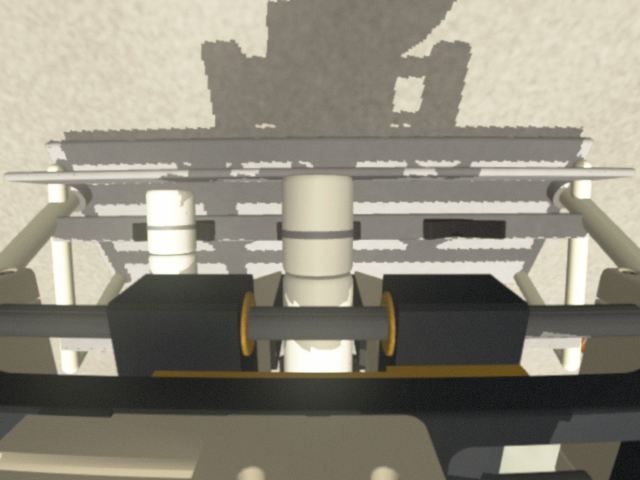

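Centred over the middle V (V at col 319.5, handle 318). Lowering, slow at the end.

{"op": "send_rows", "data": {
  "targets": [
    [[0,-0.2,-0.1,-3,1,18,1],[0,-0.2,-0.1,-7,1,38,1],[0,-0.2,-0.1,-10,1,54,1],[0,-0.2,-0.1,-12.5,1,66,1],[0,-0.2,-0.1,-13.5,1,72,1]]
  ]
}}

```text
time: 8.8
tool_pos: [550.8, 11.2, 100.4]
tcp_rot: [3.141, 0.437, -2.959]
contact_force: [0.6, 0.4, -2.5]
grip_width: 29.3
```

```bash
python3 - <<'E'
from kin import *
gw(-95,0)
E
```

```text
row [0.13, -0.04, 0.19] [-1.1, -2.0, 5.1] t 8.8 w 29.3 F [ 0.6  0.4 -2.5]
```

{"op": "send_rows", "data": {
  "targets": [
    [[0,0,0,0,0,0,1],[0,0,0,0,0,0,1]]
  ]
}}

```text
time: 8.97
tool_pos: [550.7, 10.5, 101.9]
tcp_rot: [-3.141, 0.439, -2.96]
contact_force: [-0.7, 0.1, -1.3]
grip_width: 29.5
```

```bash
python3 - <<'E'
from kin import *
gw(-95,0)
im=capture("wrist"); cv2.imwrite("pics/w8.png",im[:,:,::-1])
E
```

```text
row [0.08, 0.04, 0.17] [-0.7, -1.3, 6.6] t 8.9667 w 29.5 F [-0.7  0.1 -1.3]
```

View pics/w8.png

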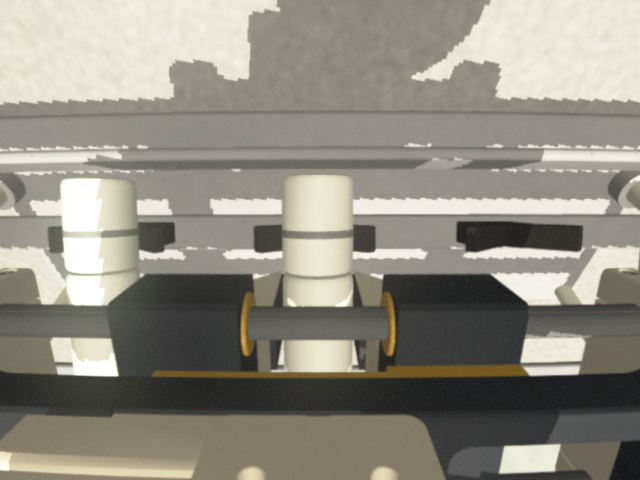

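{"op": "send_rows", "data": {
  "targets": [
    [[0,0,0.1,-0.3,-1.3,2,1],[0,0,0.1,-0.6,-1.3,4,1],[0,0,0.1,-0.9,-1.3,5.5,1],[0,0,0.1,-0.9,-1.3,5.5,1]]
  ]
}}

```text
time: 9.35
tool_pos: [554.5, 8.9, 97.5]
tcp_rot: [-3.141, 0.44, -2.963]
contact_force: [0.1, -0.1, -2.3]
grip_width: 29.1
```

```bash
python3 - <<'E'
from kin import *
gw(-95,0)
E
```

```text
row [0.02, 0.1, 0.01] [0.5, 1.0, 1.2] t 9.35 w 29.1 F [ 0.1 -0.1 -2.3]
```

{"op": "send_rows", "data": {
  "targets": [
    [[0,0,0,0,0.5,0.7,1],[0,0,0,0,0.5,1.4,1],[0,0,0,0,0.5,1.4,1]]
  ]
}}

```text
time: 9.6
tool_pos: [554.9, 9.7, 96.2]
tcp_rot: [-3.141, 0.44, -2.963]
contact_force: [0.8, 0.9, -1.6]
grip_width: 29.5
```

```bash
python3 - <<'E'
from kin import *
gw(-95,0)
E
```

```text
row [0.04, 0.09, 0.02] [0.5, 0.3, -0.2] t 9.6 w 29.5 F [ 0.8  0.9 -1.6]
```

{"op": "send_rows", "data": {
  "targets": [
    [[0,0,0,0,0,0.7,1],[0,0,0,0,0,1.4,1],[0,0,0,0,0,1.4,1]]
  ]
}}

```text
time: 9.85
tool_pos: [555.1, 9.9, 95.9]
tcp_rot: [-3.141, 0.44, -2.962]
contact_force: [-10.5, -0.8, 11.7]
grip_width: 29.8
```

```bash
python3 - <<'E'
from kin import *
gw(-95,0)
E
```

```text
row [0.04, 0.12, 0.05] [0.5, 0.2, -0.6] t 9.85 w 29.8 F [-10.5  -0.8  11.7]
```

{"op": "send_rows", "data": {
  "targets": [
    [[0,0,0,0,0,-0.8,1],[0,0,0,0,0,-0.8,0.2],[0,0,0,0,0,-0.8,-0.4],[0,0,0,0,0,-0.8,-0.4],[0,0,0,0,0,-0.8,-0.4]]
  ]
}}

```text
time: 10.27
tool_pos: [555.5, 9.6, 95.7]
tcp_rot: [-3.141, 0.44, -2.963]
contact_force: [-0.1, 0.0, -0.5]
grip_width: 51.4
```

{"op": "send_rows", "data": {
  "targets": [
    [[0,0,0,0,0,0,-0.4],[0,0,0,0,0,0,-0.4],[0,0,0,0,0,0,-0.4]]
  ]
}}

```text
time: 10.52
tool_pos: [555.2, 9.6, 95.6]
tcp_rot: [-3.141, 0.44, -2.963]
contact_force: [0.6, 0.0, -0.1]
grip_width: 63.9
```

```bash
python3 - <<'E'
from kin import *
gw(-95,0)
im=capture("wrist"); cv2.imwrite("pics/w9.png",im[:,:,::-1])
im=capture("side"); cv2.imwrite("pics/s9.png",cv2.resize(im[150:380,180:480,::-1],None,fx=2.5,fy=2.5))
E
```

```text
row [0.03, 0.09, 0.02] [0.5, 0.4, -0.9] t 10.5167 w 63.9 F [ 0.6  0.  -0.1]
```

View pics/w9.png

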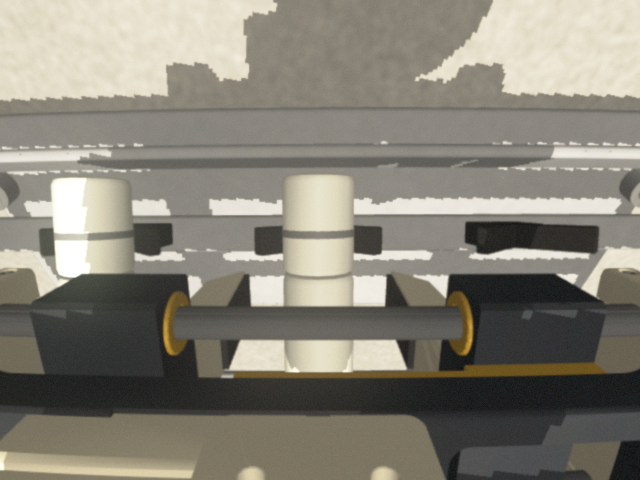

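View pics/s9.png

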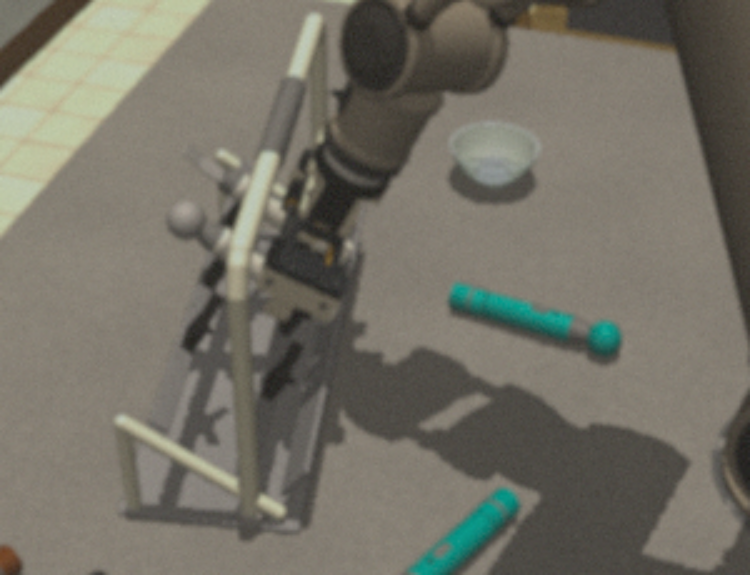

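The ball handpiece sits centred in the middle V (V centre 318.5, handle 319). I'll retreat square to the slope and go to the right cradle.

{"op": "send_rows", "data": {
  "targets": [
    [[0,0,0,2,0,-12,-0.4],[0,0,0,5.5,0,-32,-0.4],[0,0,0,9.5,0,-54,-0.4],[0,0,0,14,0,-79,-0.4],[0,0,0,14,0,-79,-0.4]]
  ]
}}

```text
time: 11.03
tool_pos: [509.4, 1.1, 164.3]
tcp_rot: [-3.139, 0.443, -2.962]
contact_force: [1.0, 0.2, 0.9]
grip_width: 64.3
```

```bash
python3 - <<'E'
from kin import *
gw(-95,80);gw(-190,80)
im=capture("wrist"); cv2.imwrite("pics/w10.png",im[:,:,::-1]); np.save("w10.npy",camera_model("wrist"))
E
```

```text
row [-0.08, 0.31, 0.06] [1.2, 0.8, 2.3] t 11.0333 w 64.3 F [1.  0.2 0.9]
row [-0.08, 0.31, 0.06] [1.4, -94.2, 2.4] t 11.0333 w 64.3 F [1.  0.2 0.9]
```

View pics/w10.png

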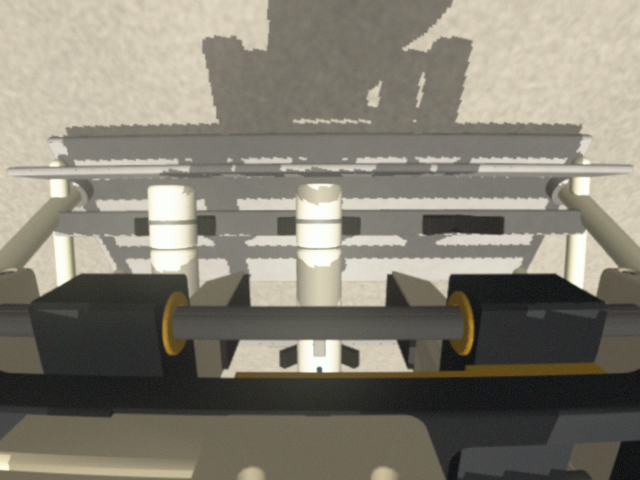

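Ball parked straight in both middle rests, foot (319,186) level with the spatula's (172,187). Moving over the spatula.

{"op": "send_rows", "data": {
  "targets": [
    [[0,0.3,0,1,-20,2,-0.4],[0,0.3,0,1,-50,2,-0.4],[0,0.3,0,1,-80,2,-0.4],[0,0.3,0,1,-94.5,2,-0.4],[0,0.3,0,1,-94.5,2,-0.4]]
  ]
}}

```text
time: 11.5
tool_pos: [527.6, -94.6, 158.1]
tcp_rot: [-3.141, 0.434, -2.966]
contact_force: [0.1, -0.4, 0.6]
grip_width: 64.1
```

{"op": "send_rows", "data": {
  "targets": [
    [[0,0,0,0,0,0,-0.4],[0,0,0,0,0,0,-0.4]]
  ]
}}

```text
time: 11.67
tool_pos: [525.9, -90.8, 158.0]
tcp_rot: [3.14, 0.433, -2.963]
contact_force: [0.2, 0.7, -0.3]
grip_width: 64.6
```

```bash
python3 - <<'E'
from kin import *
gw(-190,80);gw(-190,0)
im=capture("wrist"); cv2.imwrite("pics/w11.png",im[:,:,::-1])
print(get_obs()["joint_positions"].round(3))
E
```

```text
row [0.11, -0.3, -0.01] [-1.4, -0.9, -3.5] t 11.6667 w 64.6 F [ 0.2  0.7 -0.3]
row [0.11, -0.3, -0.01] [-15.5, -1.1, 75.2] t 11.6667 w 64.6 F [ 0.2  0.7 -0.3]
[-0.47   0.257  1.96   0.452  0.622 -2.55 ]
```

View pics/w11.png

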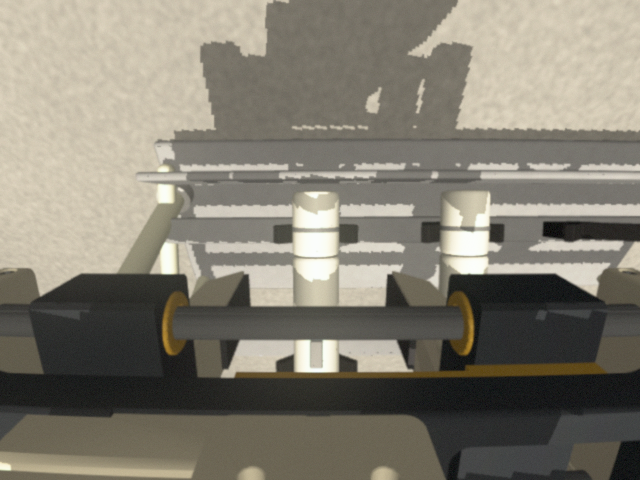

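{"op": "send_rows", "data": {
  "targets": [
    [[0,-0.3,0,-4,-1,20,-0.4],[0,-0.3,0,-8,-1,40,-0.4],[0,-0.3,0,-12,-1,58,-0.4],[0,-0.3,0,-15.5,-1,75,-0.4],[0,-0.3,0,-15.5,-1,75,-0.4]]
  ]
}}

```text
time: 12.13
tool_pos: [571.2, -82.5, 94.9]
tcp_rot: [3.139, 0.436, -2.962]
contact_force: [-0.7, -0.0, 0.3]
grip_width: 64.3
```

{"op": "send_rows", "data": {
  "targets": [
    [[0,0,0,0,0,0,-0.4],[0,0,0,0,0,0,-0.4]]
  ]
}}

```text
time: 12.3
tool_pos: [571.2, -83.7, 97.9]
tcp_rot: [-3.141, 0.44, -2.962]
contact_force: [-0.8, -0.2, 0.4]
grip_width: 64.7
```

```bash
python3 - <<'E'
from kin import *
gw(-190,0)
im=capture("wrist"); cv2.imwrite("pics/w12.png",im[:,:,::-1])
E
```

```text
row [0.06, 0.09, 0.07] [0.8, 0.1, 1.5] t 12.3 w 64.7 F [-0.8 -0.2  0.4]
```

View pics/w12.png

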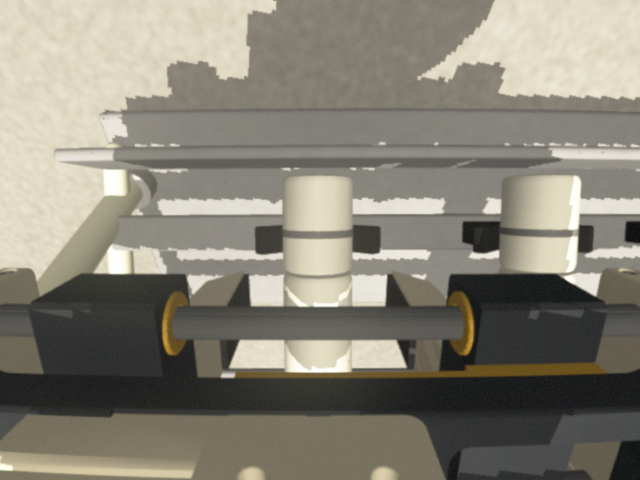

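Handle centred at col 318, so I'm lowering by 1.5 mm and closing.

{"op": "send_rows", "data": {
  "targets": [
    [[0,0,0,0.5,0,1.5,-0.4],[0,0,0,0.5,0,1.5,0.3],[0,0,0,0.5,0,1.5,1],[0,0,0,0.5,0,1.5,1],[0,0,0,0.5,0,1.5,1]]
  ]
}}

```text
time: 12.77
tool_pos: [571.6, -84.6, 96.1]
tcp_rot: [-3.141, 0.44, -2.963]
contact_force: [-0.9, -0.5, -0.4]
grip_width: 41.9
```

{"op": "send_rows", "data": {
  "targets": [
    [[0,0,0,0,0,0,1],[0,0,0,0,0,0,1],[0,0,0,0,0,0,1],[0,0,0,0,0,0,1],[0,0,0,0,0,0,1]]
  ]
}}

```text
time: 13.18
tool_pos: [571.3, -83.8, 95.8]
tcp_rot: [3.141, 0.439, -2.963]
contact_force: [-2.5, 4.1, 3.3]
grip_width: 29.2
```

```bash
python3 - <<'E'
from kin import *
gw(-190,0)
print(get_obs()["tool_pos"],get_obs()["tcp_rot"])
E
```

```text
row [0.1, 0.06, 0.02] [0.0, 0.2, -0.4] t 13.1833 w 29.2 F [-2.5  4.1  3.3]
[571.29767202 -83.82795819  95.80121659] [ 3.14069722  0.43896105 -2.96257348]
```

{"op": "send_rows", "data": {
  "targets": [
    [[0,0,0,1.4,0,-8,1],[0,0,0,4.2,0,-24,1],[0,0,0,7.6,0,-43,1],[0,0,0,11,0,-62,1],[0,0,0,14.4,0,-81.5,1]]
  ]
}}

```text
time: 13.6
tool_pos: [523.7, -93.4, 164.0]
tcp_rot: [-3.141, 0.439, -2.963]
contact_force: [-0.2, 0.3, -2.0]
grip_width: 29.4
```

{"op": "send_rows", "data": {
  "targets": [
    [[0,0,0,0,0,0,1],[0,0,0,0,0,0,1]]
  ]
}}

```text
time: 13.77
tool_pos: [524.8, -93.7, 164.3]
tcp_rot: [-3.139, 0.441, -2.963]
contact_force: [0.5, -0.4, -3.3]
grip_width: 29.4
```

```bash
python3 - <<'E'
from kin import *
gw(-190,80);gw(-95,80);gw(0,80)
im=capture("wrist"); cv2.imwrite("pics/w13.png",im[:,:,::-1])
im=capture("side"); cv2.imwrite("pics/s13.png",cv2.resize(im[150:380,180:480,::-1],None,fx=2.5,fy=2.5))
E
```

```text
row [-0.1, 0.18, 0.01] [-0.1, 1.8, 3.0] t 13.7667 w 29.4 F [ 0.5 -0.4 -3.3]
row [-0.1, 0.18, 0.01] [-0.3, 96.8, 2.8] t 13.7667 w 29.4 F [ 0.5 -0.4 -3.3]
row [-0.1, 0.18, 0.01] [-0.4, 191.8, 2.7] t 13.7667 w 29.4 F [ 0.5 -0.4 -3.3]
```

View pics/w13.png

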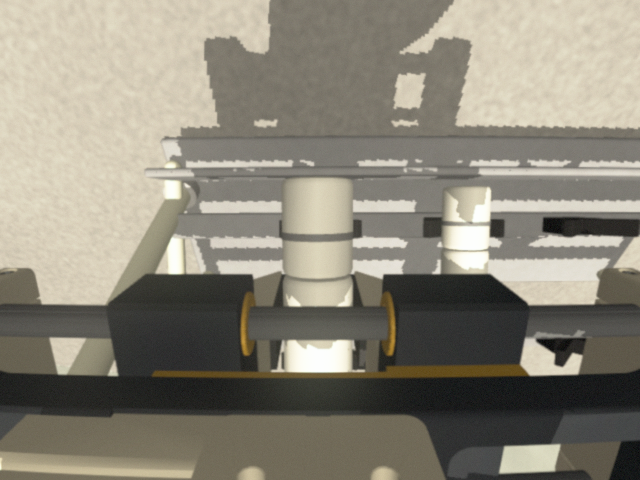

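View pics/s13.png

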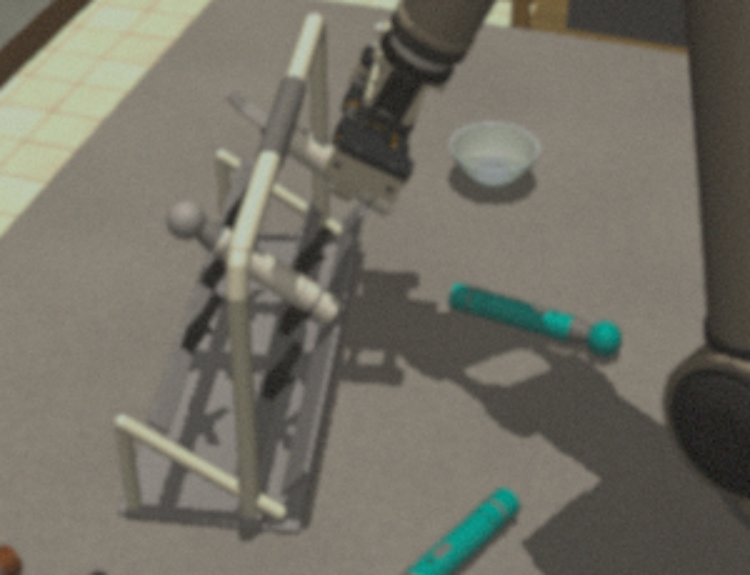

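Spatula held straight and the ball lies in the middle cradle. Crossing to the left at this height.

{"op": "send_rows", "data": {
  "targets": [
    [[0,0.2,0,0,12,0,1],[0,0.2,0,0,36,0,1],[0,0.2,0,0,64,0,1],[0,0.2,0,0,94,0,1],[0,0.2,0,0,124,0,1]]
  ]
}}

```text
time: 14.28
tool_pos: [502.1, 30.3, 162.2]
tcp_rot: [3.141, 0.434, -2.964]
contact_force: [-0.5, -0.1, -3.1]
grip_width: 29.1
```

```bash
python3 - <<'E'
from kin import *
gw(0,80)
E
```

```text
row [0.06, -0.22, -0.05] [-1.6, 65.7, 1.3] t 14.2833 w 29.1 F [-0.5 -0.1 -3.1]
```

{"op": "send_rows", "data": {
  "targets": [
    [[0,-0.1,0,-1,26,1,1],[0,-0.1,0,-1,46,1,1],[0,-0.1,0,-1,66,1,1],[0,-0.1,0,-1,66,1,1],[0,-0.1,0,-1,66,1,1]]
  ]
}}

```text
time: 14.7
tool_pos: [491.7, 95.6, 161.9]
tcp_rot: [3.141, 0.436, -2.96]
contact_force: [-0.1, 0.2, -2.3]
grip_width: 29.1
```

```bash
python3 - <<'E'
from kin import *
gw(0,80);gw(0,0)
im=capture("wrist"); cv2.imwrite("pics/w14.png",im[:,:,::-1])
E
```

```text
row [0.12, -0.12, 0.17] [-0.5, -0.4, 0.4] t 14.7 w 29.1 F [-0.1  0.2 -2.3]
row [0.12, -0.12, 0.17] [-14.4, -0.6, 79.2] t 14.7 w 29.1 F [-0.1  0.2 -2.3]
```

View pics/w14.png

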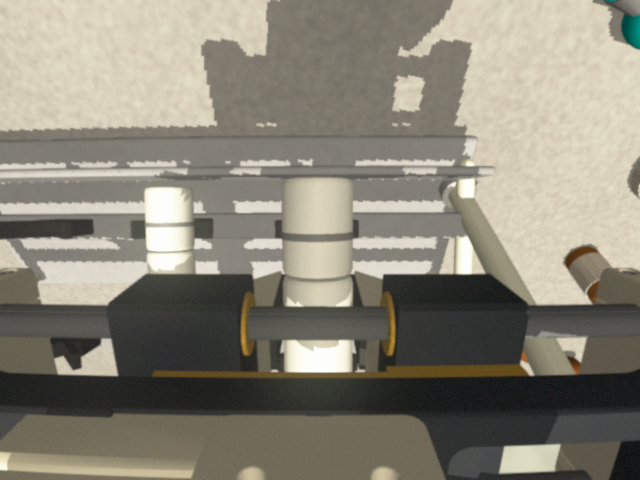

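Over the left V (276–358, centre 317, handle 317.5). Lowering.

{"op": "send_rows", "data": {
  "targets": [
    [[0,0,0,-3,-0.5,18,1],[0,0,0,-7,-0.5,38,1],[0,0,0,-10,-0.5,54,1],[0,0,0,-12.5,-0.5,66,1],[0,0,0,-13.5,-0.5,72,1]]
  ]
}}

```text
time: 15.17
tool_pos: [534.9, 100.4, 101.6]
tcp_rot: [3.142, 0.436, -2.964]
contact_force: [0.1, -0.1, -3.2]
grip_width: 29.2
```

{"op": "send_rows", "data": {
  "targets": [
    [[0,0,0,0,0,0,1],[0,0,0,0,0,0,1]]
  ]
}}

```text
time: 15.33
tool_pos: [534.2, 100.8, 103.2]
tcp_rot: [3.142, 0.437, -2.964]
contact_force: [-0.4, 0.8, -2.4]
grip_width: 29.3
```

```bash
python3 - <<'E'
from kin import *
gw(0,0)
im=capture("wrist"); cv2.imwrite("pics/w15.png",im[:,:,::-1])
E
```

```text
row [0.02, -0.07, -0.03] [-0.5, 1.9, 7.9] t 15.3333 w 29.3 F [-0.4  0.8 -2.4]
```

View pics/w15.png

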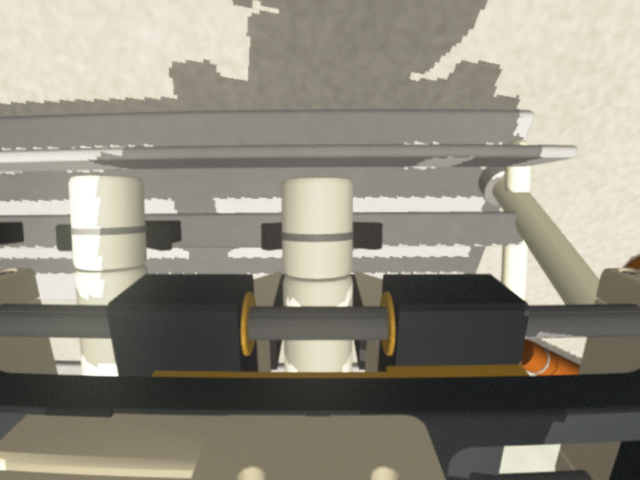

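{"op": "send_rows", "data": {
  "targets": [
    [[0,0,0,-0.3,1.8,1.5,1],[0,0,0,-0.6,1.8,4,1],[0,0,0,-0.9,1.8,6,1],[0,0,0,-0.9,1.8,6.8,1],[0,0,0,-0.9,1.8,6.8,1]]
  ]
}}

```text
time: 15.8
tool_pos: [537.8, 103.9, 97.8]
tcp_rot: [-3.141, 0.438, -2.963]
contact_force: [-0.0, 0.3, -1.7]
grip_width: 29.3
```

```bash
python3 - <<'E'
from kin import *
gw(0,0)
E
```

```text
row [0.03, 0.01, 0.02] [0.9, -0.4, 1.4] t 15.8 w 29.3 F [-0.   0.3 -1.7]
```

{"op": "send_rows", "data": {
  "targets": [
    [[0,0,0,0.3,-0.3,0.7,1],[0,0,0,0.3,-0.3,1.6,1],[0,0,0,0.3,-0.3,1.6,1]]
  ]
}}

```text
time: 16.05
tool_pos: [538.1, 103.4, 97.0]
tcp_rot: [-3.141, 0.439, -2.963]
contact_force: [-6.3, -4.5, 7.7]
grip_width: 29.4
```

{"op": "send_rows", "data": {
  "targets": [
    [[0,0,0,0,0,0.6,1],[0,0,0,0,0,1.0,1],[0,0,0,0,0,1.0,1]]
  ]
}}

```text
time: 16.3
tool_pos: [538.2, 103.4, 96.9]
tcp_rot: [-3.141, 0.439, -2.962]
contact_force: [-14.6, -5.8, 18.5]
grip_width: 29.3
```

```bash
python3 - <<'E'
from kin import *
gw(0,0)
E
```

```text
row [0.01, 0.08, 0.03] [0.9, 0.1, 0.4] t 16.3 w 29.3 F [-14.6  -5.8  18.5]
```

{"op": "send_rows", "data": {
  "targets": [
    [[0,0,0,0,-0.5,-1.2,1],[0,0,0,0,-0.5,-1.2,0.2],[0,0,0,0,-0.5,-1.2,-0.4],[0,0,0,0,-0.5,-1.2,-0.4],[0,0,0,0,-0.5,-1.2,-0.4]]
  ]
}}

```text
time: 16.72
tool_pos: [538.4, 103.2, 96.3]
tcp_rot: [-3.141, 0.438, -2.963]
contact_force: [0.2, 0.4, -0.3]
grip_width: 51.3
```

{"op": "send_rows", "data": {
  "targets": [
    [[0,0,0,0,0,0,-0.4],[0,0,0,0,0,0,-0.4],[0,0,0,0,0,0,-0.4]]
  ]
}}

```text
time: 16.97
tool_pos: [538.2, 103.2, 96.3]
tcp_rot: [-3.141, 0.438, -2.963]
contact_force: [0.7, 0.4, 0.8]
grip_width: 63.9
```

```bash
python3 - <<'E'
from kin import *
gw(0,0)
im=capture("wrist"); cv2.imwrite("pics/w16.png",im[:,:,::-1])
E
```

```text
row [0.03, -0.02, 0.02] [0.5, 0.3, -0.2] t 16.9667 w 63.9 F [0.7 0.4 0.8]
```

View pics/w16.png

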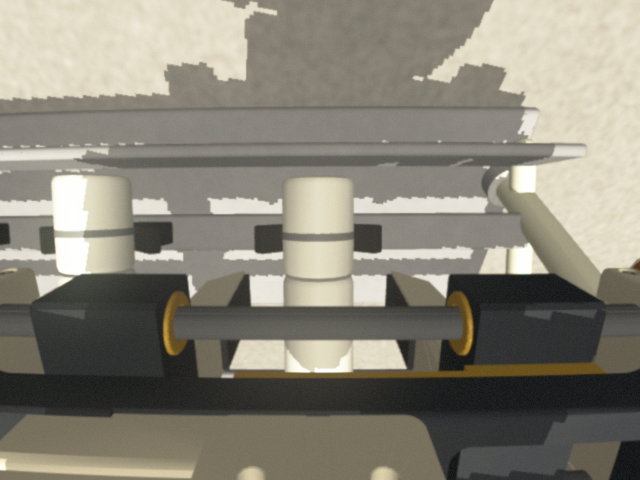

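Spatula seated in the left cradle (V centre 318, handle 318.5). Retreating, then on to the ball in the middle.

{"op": "send_rows", "data": {
  "targets": [
    [[0,0,0,2,0,-12,-0.4],[0,0,0,5.5,0,-32,-0.4],[0,0,0,9.5,0,-54,-0.4],[0,0,0,14,0,-79,-0.4],[0,0,0,14,0,-79,-0.4]]
  ]
}}

```text
time: 17.43
tool_pos: [492.4, 94.9, 165.0]
tcp_rot: [-3.14, 0.442, -2.962]
contact_force: [0.9, 0.3, 0.9]
grip_width: 64.1
```

{"op": "send_rows", "data": {
  "targets": [
    [[0,0,0,0,-20,0,-0.4],[0,0,0,0,-50,0,-0.4],[0,0,0,0,-80,0,-0.4],[0,0,0,0,-95,0,-0.4],[0,0,0,0,-95,0,-0.4]]
  ]
}}

```text
time: 17.85
tool_pos: [510.8, -1.4, 161.7]
tcp_rot: [-3.14, 0.439, -2.966]
contact_force: [0.0, 1.0, 0.5]
grip_width: 64.2
```

{"op": "send_rows", "data": {
  "targets": [
    [[0,0,0,0,0,0,-0.4],[0,0,0,0,0,0,-0.4]]
  ]
}}

```text
time: 18.02
tool_pos: [509.2, 2.0, 161.4]
tcp_rot: [3.141, 0.437, -2.963]
contact_force: [-0.3, 0.8, -0.0]
grip_width: 64.3
```

```bash
python3 - <<'E'
from kin import *
gw(-95,80);gw(-95,0)
im=capture("wrist"); cv2.imwrite("pics/w17.png",im[:,:,::-1])
E
```

```text
row [0.06, -0.08, -0.0] [-0.1, -0.1, -0.4] t 18.0167 w 64.3 F [-0.3  0.8 -0. ]
row [0.06, -0.08, -0.0] [-13.9, -0.3, 78.4] t 18.0167 w 64.3 F [-0.3  0.8 -0. ]
```

View pics/w17.png

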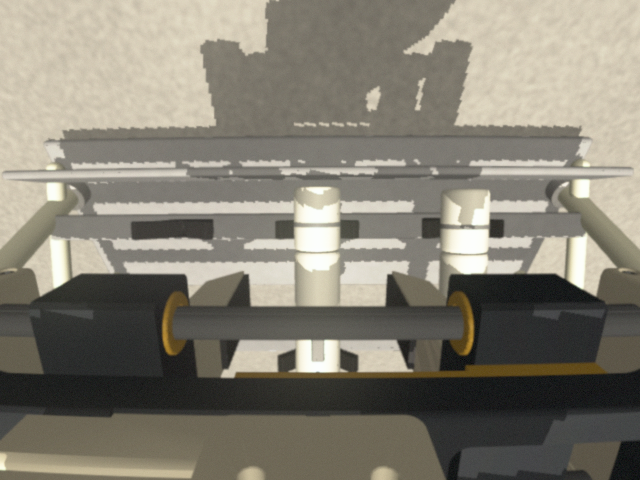

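{"op": "send_rows", "data": {
  "targets": [
    [[0,0,0,-4,-0.3,20,-0.4],[0,0,0,-8,-0.3,40,-0.4],[0,0,0,-11,-0.3,60,-0.4],[0,0,0,-14,-0.3,78,-0.4],[0,0,0,-14,-0.3,78,-0.4]]
  ]
}}

```text
time: 18.48
tool_pos: [554.3, 10.9, 94.6]
tcp_rot: [3.14, 0.434, -2.961]
contact_force: [-0.9, -0.8, 0.2]
grip_width: 64.1
```

{"op": "send_rows", "data": {
  "targets": [
    [[0,0,0,0,0,0,-0.4],[0,0,0,0,0,0,-0.4]]
  ]
}}

```text
time: 18.65
tool_pos: [554.3, 10.0, 97.7]
tcp_rot: [-3.141, 0.438, -2.961]
contact_force: [0.6, 0.2, 0.5]
grip_width: 64.1
```

```bash
python3 - <<'E'
from kin import *
gw(-95,0)
im=capture("wrist"); cv2.imwrite("pics/w18.png",im[:,:,::-1])
E
```

```text
row [0.06, -0.01, 0.08] [0.7, -0.1, 1.4] t 18.65 w 64.1 F [0.6 0.2 0.5]
```

View pics/w18.png

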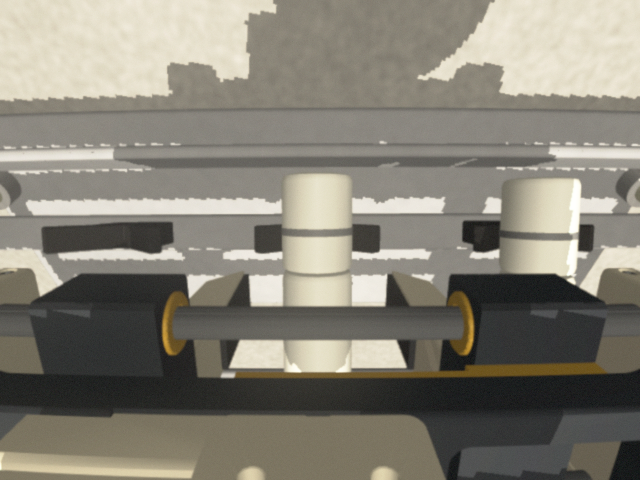

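Handle at col 317.5, centred. Lowering the last 1.4 mm and closing.

{"op": "send_rows", "data": {
  "targets": [
    [[0,0,0,0.5,0,1.4,-0.4],[0,0,0,0.5,0,1.4,0.3],[0,0,0,0.5,0,1.4,1],[0,0,0,0.5,0,1.4,1],[0,0,0,0.5,0,1.4,1]]
  ]
}}

```text
time: 19.12
tool_pos: [554.8, 9.2, 96.1]
tcp_rot: [-3.141, 0.438, -2.963]
contact_force: [0.5, 0.3, -0.6]
grip_width: 42.4
```

{"op": "send_rows", "data": {
  "targets": [
    [[0,0,0,0,0,0,1],[0,0,0,0,0,0,1],[0,0,0,0,0,0,1],[0,0,0,0,0,0,1],[0,0,0,0,0,0,1]]
  ]
}}

```text
time: 19.53
tool_pos: [554.5, 9.7, 95.7]
tcp_rot: [3.141, 0.437, -2.963]
contact_force: [-2.2, 3.8, 2.7]
grip_width: 29.4
```

```bash
python3 - <<'E'
from kin import *
gw(-95,0)
E
```

```text
row [0.07, -0.04, 0.02] [-0.1, 0.2, -0.5] t 19.5333 w 29.4 F [-2.2  3.8  2.7]
```

{"op": "send_rows", "data": {
  "targets": [
    [[0,0,0,1.4,0,-8,1],[0,0,0,4.2,0,-24,1],[0,0,0,7.6,0,-43,1],[0,0,0,11,0,-62,1],[0,0,0,14.2,0,-80.5,1]]
  ]
}}

```text
time: 19.95
tool_pos: [507.4, 0.5, 163.1]
tcp_rot: [-3.141, 0.437, -2.963]
contact_force: [-0.2, 0.1, -1.7]
grip_width: 28.9
```

{"op": "send_rows", "data": {
  "targets": [
    [[0,0,0,0,-12,0,1],[0,0,0,0,-36,0,1],[0,0,0,0,-62,0,1],[0,0,0,0,-84,0,1],[0,0,0,0,-95,0,1]]
  ]
}}

```text
time: 20.37
tool_pos: [525.7, -95.3, 163.1]
tcp_rot: [-3.14, 0.438, -2.964]
contact_force: [1.0, -0.4, -2.1]
grip_width: 29.7
```

{"op": "send_rows", "data": {
  "targets": [
    [[0,0,0,0,0,0,1],[0,0,0,0,0,0,1]]
  ]
}}

```text
time: 20.53
tool_pos: [524.9, -92.8, 162.3]
tcp_rot: [3.141, 0.437, -2.964]
contact_force: [0.4, 0.2, -2.2]
grip_width: 29.3
```

```bash
python3 - <<'E'
from kin import *
gw(-190,80);gw(-190,0)
im=capture("wrist"); cv2.imwrite("pics/w19.png",im[:,:,::-1])
E
```

```text
row [0.03, -0.07, -0.08] [-0.8, 0.9, 1.1] t 20.5333 w 29.3 F [ 0.4  0.2 -2.2]
row [0.03, -0.07, -0.08] [-14.7, 0.8, 79.9] t 20.5333 w 29.3 F [ 0.4  0.2 -2.2]
```

View pics/w19.png

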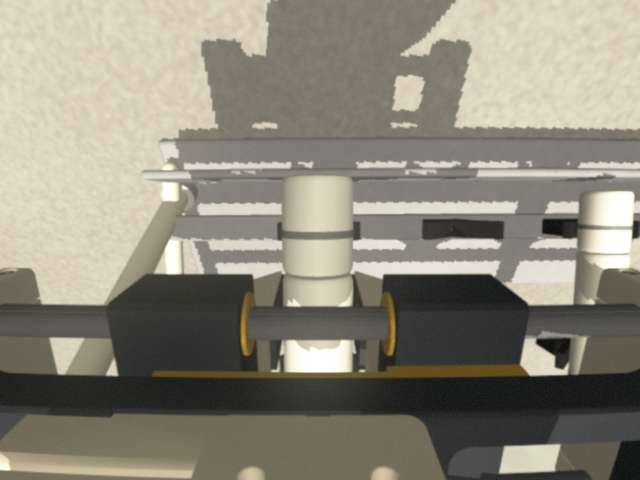

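V (278–360, centre 319) under the handle (318). Lowering into the right cradle.

{"op": "send_rows", "data": {
  "targets": [
    [[0,0,0,-3,0.6,18,1],[0,0,0,-7,0.6,38,1],[0,0,0,-10,0.6,54,1],[0,0,0,-12.5,0.6,66,1],[0,0,0,-13.5,0.6,72,1]]
  ]
}}

```text
time: 21.0
tool_pos: [567.1, -82.5, 101.7]
tcp_rot: [3.14, 0.436, -2.961]
contact_force: [-0.4, -0.7, -2.5]
grip_width: 28.8
```

{"op": "send_rows", "data": {
  "targets": [
    [[0,0,0,0,0,0,1],[0,0,0,0,0,0,1]]
  ]
}}

```text
time: 21.17
tool_pos: [567.0, -83.5, 103.2]
tcp_rot: [3.141, 0.437, -2.962]
contact_force: [-0.0, 0.1, -1.0]
grip_width: 29.0
```

```bash
python3 - <<'E'
from kin import *
gw(-190,0)
im=capture("wrist"); cv2.imwrite("pics/w20.png",im[:,:,::-1])
E
```

```text
row [0.08, -0.05, 0.07] [-0.6, -0.9, 8.0] t 21.1667 w 29.0 F [-0.   0.1 -1. ]
```

View pics/w20.png

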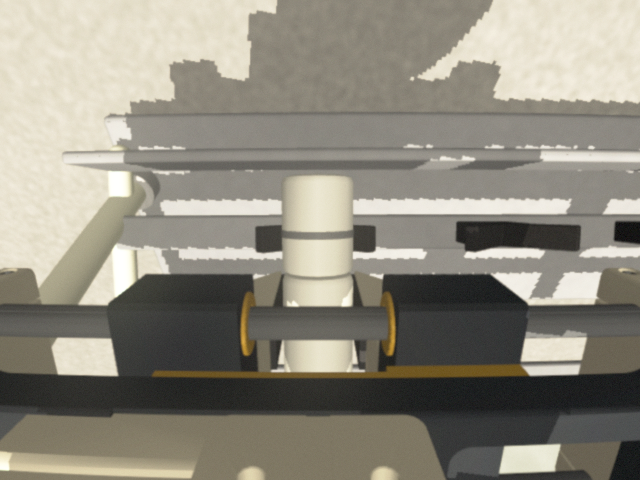

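{"op": "send_rows", "data": {
  "targets": [
    [[0,0,0,-0.3,-0.9,1.5,1],[0,0,0,-0.6,-0.9,4,1],[0,0,0,-0.9,-0.9,6,1],[0,0,0,-0.9,-0.9,6.8,1],[0,0,0,-0.9,-0.9,6.8,1]]
  ]
}}

```text
time: 21.63
tool_pos: [571.1, -84.6, 97.3]
tcp_rot: [-3.142, 0.438, -2.963]
contact_force: [0.2, 0.1, -3.0]
grip_width: 29.2
```

{"op": "send_rows", "data": {
  "targets": [
    [[0,0,0,0,0,0.6,1],[0,0,0,0,0,1.2,1],[0,0,0,0,0,1.2,1]]
  ]
}}

```text
time: 21.88
tool_pos: [571.7, -84.4, 96.4]
tcp_rot: [-3.142, 0.438, -2.963]
contact_force: [-0.9, -0.1, -0.4]
grip_width: 29.3
```

```bash
python3 - <<'E'
from kin import *
gw(-190,0)
E
```

```text
row [0.04, -0.01, 0.02] [0.5, 0.9, -0.0] t 21.8833 w 29.3 F [-0.9 -0.1 -0.4]
```

{"op": "send_rows", "data": {
  "targets": [
    [[0,0,0,0,0.5,0.7,1],[0,0,0,0,0.5,1.3,1],[0,0,0,0,0.5,1.3,1]]
  ]
}}

```text
time: 22.13
tool_pos: [572.0, -83.7, 95.6]
tcp_rot: [3.142, 0.438, -2.962]
contact_force: [-5.8, 2.1, 5.6]
grip_width: 29.1
```

```bash
python3 - <<'E'
from kin import *
gw(-190,0)
E
```

```text
row [0.05, -0.0, 0.03] [0.6, 0.2, -0.9] t 22.1333 w 29.1 F [-5.8  2.1  5.6]
```

{"op": "send_rows", "data": {
  "targets": [
    [[0,0,0,0,0.2,0.4,1],[0,0,0,0,0.2,0.8,1],[0,0,0,0,0.2,0.8,1]]
  ]
}}

```text
time: 22.38
tool_pos: [572.1, -83.6, 95.6]
tcp_rot: [-3.141, 0.438, -2.962]
contact_force: [-12.4, -0.9, 13.8]
grip_width: 29.3
```

{"op": "send_rows", "data": {
  "targets": [
    [[0,0,0,0,0,-0.9,1],[0,0,0,0,0,-0.9,0.2],[0,0,0,0,0,-0.9,-0.4],[0,0,0,0,0,-0.9,-0.4],[0,0,0,0,0,-0.9,-0.4]]
  ]
}}

```text
time: 22.8
tool_pos: [572.4, -83.8, 95.2]
tcp_rot: [-3.141, 0.438, -2.963]
contact_force: [0.3, 0.4, 0.8]
grip_width: 51.2
```

{"op": "send_rows", "data": {
  "targets": [
    [[0,0,0,0,0,0,-0.4],[0,0,0,0,0,0,-0.4],[0,0,0,0,0,0,-0.4]]
  ]
}}

```text
time: 23.05
tool_pos: [572.1, -83.7, 95.2]
tcp_rot: [-3.141, 0.438, -2.963]
contact_force: [0.4, -0.3, 0.5]
grip_width: 64.2
```

```bash
python3 - <<'E'
from kin import *
gw(-190,0)
im=capture("wrist"); cv2.imwrite("pics/w21.png",im[:,:,::-1])
E
```

```text
row [0.03, -0.02, 0.02] [0.5, 0.3, -1.4] t 23.05 w 64.2 F [ 0.4 -0.3  0.5]
```

View pics/w21.png

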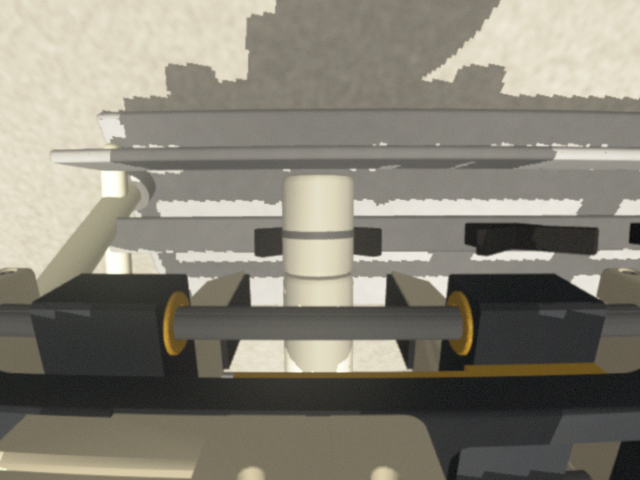

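Seated and released. Retreating, with a final look from above the middle.

{"op": "send_rows", "data": {
  "targets": [
    [[0,0,0,2,0,-12,-0.4],[0,0,0,5.5,0,-32,-0.4],[0,0,0,9.5,0,-54,-0.4],[0,0,0,14,0,-79,-0.4],[0,0,0,14,0,-79,-0.4]]
  ]
}}

```text
time: 23.52
tool_pos: [526.6, -92.6, 164.1]
tcp_rot: [-3.138, 0.442, -2.962]
contact_force: [1.8, -1.0, 0.1]
grip_width: 64.3
```

{"op": "send_rows", "data": {
  "targets": [
    [[0,0,0,20,30,-20,-0.4],[0,0,0,35,60,-40,-0.4],[0,0,0,50,85,-60,-0.4],[0,0,0,50,95,-70,-0.4],[0,0,0,50,95,-70,-0.4]]
  ]
}}

```text
time: 23.93
tool_pos: [435.2, -10.2, 204.2]
tcp_rot: [-3.141, 0.44, -2.961]
contact_force: [0.8, 0.4, 0.4]
grip_width: 64.7
```

{"op": "send_rows", "data": {
  "targets": [
    [[0,0,0,0,0,0,-0.4],[0,0,0,0,0,0,-0.4]]
  ]
}}

```text
time: 24.1
tool_pos: [436.8, -12.2, 202.8]
tcp_rot: [-3.141, 0.438, -2.962]
contact_force: [-0.0, 0.4, 0.2]
grip_width: 63.8
```

```bash
python3 - <<'E'
from kin import *
print(get_obs()["tool_pos"])
for n in("wrist","top","side"):
    im=capture(n); m=camera_model(n); np.save("f_"+n+".npy",m)
    o={}
    for l in ["spatula_handpiece","ball_handpiece","spatula_foot","ball_foot","spatula_head","ball_head"]:
        r=place_of(l,n); 
        C=cradleR(Q[2]); b=np.array([Q[0],Q[1],121.2]); y=95-1.0 if "spat" in l else -96.
        x={"foot":-72,"piece":0,"head":130 if "spat" in l else 100}[l.split("_")[1].replace("handpiece","piece")]
        u=proj(m,b+C@[x,y,0])[0]
        print(n,l,"pred",u.round(0),[(round(d["conf"],2),np.round(d["location"][::-1],0).tolist()) for d in r[:4]])
    im=im[:,:,::-1]
    if n=="top": im=cv2.resize(im[130:290,200:440],None,fx=3,fy=3)
    if n=="side": im=cv2.resize(im[150:380,180:480],None,fx=2.5,fy=2.5)
    cv2.imwrite(f"pics/f_{n}.png",im)
E
```

```text
[436.83435055 -12.23596572 202.78505838]
wrist spatula_handpiece pred [428. 316.] []
wrist ball_handpiece pred [209. 316.] [(0.84, [616.0, 35.0])]
wrist spatula_foot pred [430. 234.] [(0.93, [428.0, 233.0])]
wrist ball_foot pred [207. 234.] [(0.58, [206.0, 234.0]), (0.56, [163.0, 77.0])]
wrist spatula_head pred [422. 454.] [(0.31, [428.0, 232.0])]
wrist ball_head pred [213. 423.] []
top spatula_handpiece pred [281. 230.] [(0.95, [281.0, 227.0])]
top ball_handpiece pred [353. 213.] [(0.9, [354.0, 213.0]), (0.85, [163.0, 364.0]), (0.84, [375.0, 306.0]), (0.81, [175.0, 185.0])]
top spatula_foot pred [287. 255.] [(0.75, [319.0, 218.0]), (0.68, [286.0, 251.0]), (0.66, [318.0, 230.0])]
top ball_foot pred [358. 238.] [(0.86, [358.0, 238.0]), (0.72, [280.0, 333.0]), (0.67, [197.0, 195.0]), (0.67, [375.0, 276.0])]
top spatula_head pred [269. 182.] [(0.64, [270.0, 180.0])]
top ball_head pred [346. 176.] [(0.68, [136.0, 349.0]), (0.59, [216.0, 308.0]), (0.53, [344.0, 173.0]), (0.48, [140.0, 175.0])]
side spatula_handpiece pred [281. 284.] [(0.68, [283.0, 281.0])]
side ball_handpiece pred [296. 237.] [(0.92, [158.0, 391.0]), (0.85, [361.0, 366.0]), (0.76, [386.0, 274.0]), (0.57, [382.0, 468.0])]
side spatula_foot pred [307. 300.] [(0.82, [307.0, 299.0])]
side ball_foot pred [318. 252.] [(0.93, [318.0, 252.0]), (0.76, [382.0, 348.0]), (0.7, [187.0, 369.0]), (0.66, [362.0, 269.0])]
side spatula_head pred [234. 255.] [(0.48, [230.0, 250.0])]
side ball_head pred [263. 216.] [(0.89, [336.0, 394.0]), (0.82, [122.0, 422.0]), (0.67, [261.0, 216.0]), (0.56, [423.0, 286.0])]
```

View pics/f_wrist.png

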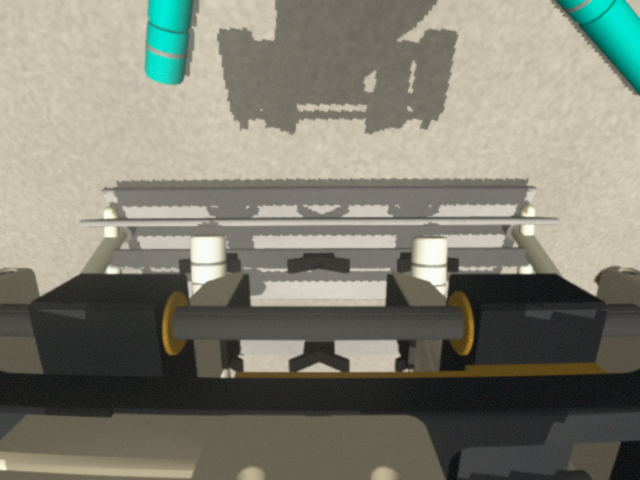

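View pics/f_top.png

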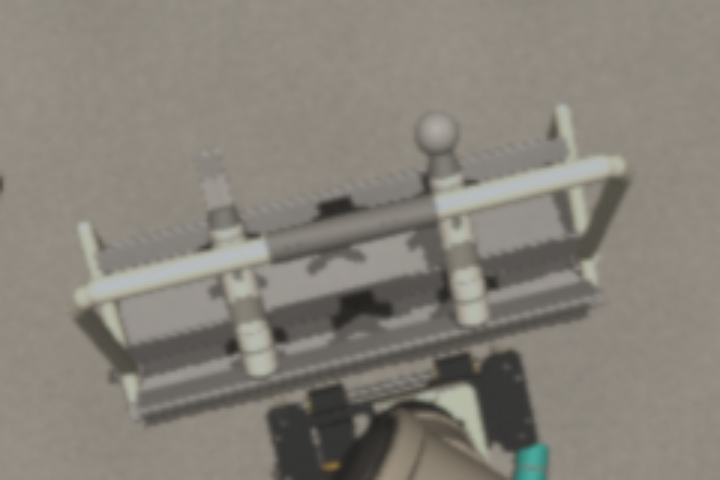

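View pics/f_side.png

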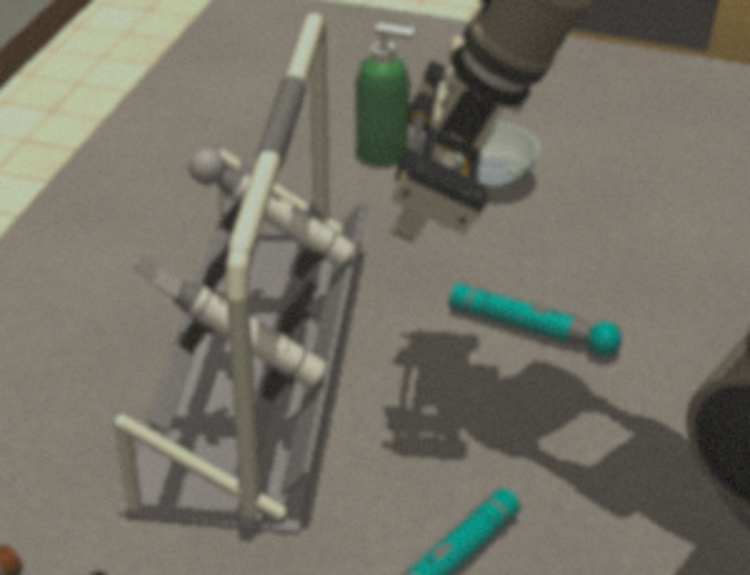

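```bash
python3 - <<'E'
from kin import *
a=camera_model("top");b=camera_model("side");C=cradleR(Q[2])
for n,y,t,s in[("spat",95,(281,227),(283,281)),("spatfoot",95,(286,251),(307,299)),("spathead",95,(270,180),(230,250)),("ballfoot",-95,(358,238),(318,252)),("ballhead",-95,(344,173),(261,216))]:
    p,f=tri([(a,np.array(t)),(b,np.array(s))]); print(n,(C.T@(p-[Q[0],Q[1],121.2])-[0,y,0]).round(1))
E
```

```text
spat [ 5.3 -2.7  7.8]
spatfoot [-65.9   0.3   1.9]
spathead [138.9  -4.7   3.6]
ballfoot [-72.8  -1.7  -1.6]
ballhead [105.8   1.7  -2.4]
```

```bash
python3 - <<'E'
from plant import *
o=get_obs(); print(o["time"],o["contact_force"],abs(o["dq"]).max()); print(close_job())
E
```

```text
25.15 [ 0.39285631 -0.38934031 -0.15630171] 0.002858157685348709
the job is handed in; nothing more can be done
None
```

I swapped the two handpieces and handed the job in at 25.2 s. I moved the ball from the left cradle to the middle, the spatula from right to left, then the ball from the middle to the right. I held each one only by the handle, lowered it until it touched the rests (16–24 N measured at the wrist), then opened the gripper and backed off square to the slope.

**Final checks:**
- **Position:** The last pictures from all three cameras show both handpieces lying head up and straight in both rests, with the middle cradle empty.
- **Arm:** It stands clear of everything and at rest, with about 0.5 N on the tool, which is noise level.
- **Bystanders:** The gripper went nowhere near the bowl, bottles or jar. I did not measure their positions again at the end.

**What disagreed:**
- **Spatula height:** Working from the top and side cameras, the spatula came out about 5 mm up the slope (allowed), but its three points came out 2–8 mm square to the slope, against a 6 mm limit. Those two cameras also read the left cradle high at the start. The wrist camera's close-up of the handle in the V matched the close-up of the ball there at the start to about 1–2 pixels, so I took the spatula as fully down.
- **Tool angle:** A grip exactly square to the slope ran into joint 5's limit at the left cradle. I gripped with the tool tilted 10 degrees for all three moves, which left room under the carry bar.

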